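# Set a key pad in its cup under the presser

### The arm

A 6-joint arm with a two-finger parallel gripper is mounted at the origin on a cart in front of the work surface, level with it; the furniture and walls round the work are solid. World frame = base frame: x ahead of the robot, y to its left, z up, the work surface at z = 0. Lengths are in mm, angles in rad, forces in N, time in s.
With the tool pointing down it reaches from about 400 to 925 mm from the base axis. Payload 12.5 kg.
Tool frame: the origin (TCP) lies midway between the tips of the shut fingers; the grasp point (between the pads) lies 19 mm behind it; z points along the fingers, y is the line along which they close (so a half turn about z gives the same grasp; the last joint's range is limited). The gripper opens to 95 mm and grips with 3 to 60 N. Pads are 20 mm wide; open, the fingers measure 119 mm over their backs; the gripper's body (75 mm by 180 mm) begins 59 mm behind the grasp point.
Start: joints at [1.04, 0.491, 1.559, -0, 1.092, -0.106], TCP at [257.574, 569.479, 183.661] pointing down, gripper open.
Joint ranges: [-3.1, 3.1], [-0.84, 2.19], [0.05, 2.79], [-1.13, 4.28], [0.06, 2.93], [-2.69, 2.69]. Speed limits (rad/s): [2.22, 2.22, 2.79, 3.14, 3.14, 3.14].

### API

Orientations are given as [roll, pitch, yaw] about the fixed x, y, z axes, in that order (R = Rz(yaw) Ry(pitch) Rx(roll)).
In Python, from cell import state, read_camera, camera_info, env gives the robot as it stands.
- The arm moves only by the tool move_arm, never from a script. Its argument "commands" is a list of rows, each a list of 3 entries, a list of its own where there are three numbers: the shift along the world's x, y, z in cm, then the turn, a rotation vector about the world's x, y, z in degrees, then the opening, from 0 (shut) to 1 (fully open). A call has 1 to 10 rows; each row shifts and turns the commanded pose from where the row before left it; what a row does not reach is not made up. A row lasts 1/10 s, in which the tool goes at most 50 mm and 8.59 degrees, less where a joint would pass 70% of its speed; a pose out of reach is approached as far as the arm can. A call with a gripper value outside its range is refused whole. The fingers move at their own pace and stop on an object; the grip force is fixed at half the most. Time passes only in rows, so rows that do not move let the fingers close. It gives the time, the measured TCP pose, the force, the opening and the grip force at its end, in the units of the state.
- state(): the state, without advancing time (a new reading comes with each control period).
- read_camera(name): name is "side" or "top"; returns the picture (480x640x3 uint8, blue, green, red); there is no depth.
- camera_info(name): a dict with "K" (3x3 intrinsics, pixels), "cam_to_world" (4x4, takes a point from camera to world coordinates). Camera axes: x right, y down, z forward; pixel columns grow to the right and rows downward; lengths in mm; the calibration is good to about 2 mm. A picture is of the moment at which its call begins. camera_info takes no time and is no camera call.
- env.job_done(): hands the job in; it is judged then, once.
The state is a dict: "t": time; "joints": joint angles; "qvel": joint speeds; "tau": joint torques, N m; "eef_pos": TCP position; "tcp_rot": TCP orientation; "ft_force": force on the tool from outside, world axes, zero at the start; "moment": the same for the moment, N m; "opening": opening from 0.0 (shut) to 1.0 (fully open); "grip_force": force on a finger pad.
Only numpy, scipy, OpenCV 4.12 (cv2) and the standard library are available. Lean on these libraries where they do the work, as an engineer would, in place of code of your own. Each camera call takes 0.05 s, during which the arm holds its last target. There are 200 camera calls.

### The job

Set the large leather key pad in the brass key cup of the setting block, touching things only with your fingertips: push the pad along the deck until it drops over the rim and lies flat in the cup, then push the presser arm round to its stop over the cup, then press its red knob down until the foot bears on the pad. Do not pick up or lift the pad, leave the smaller pad and the things around the block where they are, and finish clear of everything.

Things in the scene. Friction and masses are not known exactly. Their poses are not given: they have to be found in the camera images.
- setting_block: Fixed aluminium block with a flat deck 20 mm above the bare bench (z = 0). Origin on the cup's axis at bench level; in its frame the deck reaches from x = -30 to +58 mm and y = -80 to +80 mm. The presser's pivot is on its +x side, which looks to the robot's left (yaw about 1.57); +y is the end nearer the robot. A brass key arm and hinge tube 14 mm high stick out on the -x side to x = -47 mm.
- cup (a point): Centre of the floor of the brass key cup: a round recess in the deck, 41.6 mm in diameter and 4 mm deep, its brass rim flush with the deck. z points up.
- large_pad: The pad to set: brown leather disc with steel boss, 37.6 mm in diameter, 5 mm thick (6 at the boss), 10 to 18 g. Origin: centre of its underside. Starts loose on the deck, 45 to 58 mm from the cup's axis at the block's +y or -y end. Flat in the cup, its underside is 4 mm below the deck and its top 1 mm above.
- small_pad: Similar brown pad, 30 mm in diameter, loose on the deck on the other side of the cup. Too small for this cup: to be left alone. Origin at the centre of its underside.
- presser_arm (a joint): Angle of the presser arm about its upright pivot, rad, growing counter-clockwise seen from above. 0 = swung fully back, the arm pointing 70 degrees from the block's +x towards +y; 1.92 = at its stop, pointing to the block's -x with the foot centred over the cup. Starts between 0 and 0.25. Light friction (about 1 N at the knob); stays where it is left.
- presser_plunger (a joint): Travel of the presser plunger through the end of the arm, m: 0 = up (start), grows as it is pressed down, 0.0075 at its own stop. At 0.007 the foot touches the top of a pad lying flat in the cup. Stiff sliding fit: it takes about 3 N to move and stays where it is left.
- knob_top (a point): Centre of the top of the red knob on the plunger (21 mm in diameter, 12 mm high): 66 mm above the bench while up, 59 mm when pressed onto the pad. Under the arm hangs the plunger's foot, a black rubber disc 26 mm in diameter, its underside 38 mm below this point.
- wax_tin: Open black tin of pale wax, 47 mm in diameter, 12 mm high, loose on the bench; bystander.
- black_cap: Black screw cap, 36 mm in diameter, 19 mm high, loose on the bench; bystander.
- spatula: Small spatula with wooden handle, 86 mm long, loose on the bench; bystander.
- awl_stand: Awl upright in a cork on a round wooden foot, 37 mm in diameter, 90 mm high, loose on the bench; bystander.
- torch: Blue hand torch lying on its side, 107 mm long, 16 mm high, loose on the bench; bystander.
- presser_pivot (a point): Axis of the presser arm's pivot at deck height, x = 46 mm, y = 0 in the block's frame. The dark steel arm is 23 mm wide at its round ends and 16 mm between, 33.5 to 45.5 mm above the bench; the knob's axis is 46 mm from the pivot. A screw on the pivot rises to 51 mm.
- lamp_head (a point): Lowest part of a fixed desk lamp's big black head that hangs over the bench to the left behind the block, above x = 0.52 to 0.85 m, y = -0.01 to 0.32 m and from 0.43 m up: keep the arm clear of it on the way. Fixed bottles up to 0.17 m high stand beyond the block's far end and to its right.

How it is judged (in metres and radians):
On the way, in this order (a step that is already met when the one before it is completed fails the run):
1. the large pad lies flat in the cup, the presser still swung away (horizontal distance between large_pad and cup below 0.004 m and z of large_pad in the frame of cup below 0.0015 m and angle between large_pad's own z axis and vertical below 0.06 rad and value of joint presser_arm below 0.8 rad), for 0.2 s.
2. the presser arm is at its stop over the cup, the plunger still up (value of joint presser_arm above 1.84 rad and value of joint presser_plunger below 0.003 m), for 0.1 s.
3. the plunger is pressed down onto the pad (value of joint presser_plunger above 0.006 m), for 0.2 s.
At the end, for the whole second after the job is handed in: The large pad is at rest flat in the cup (centre within 4 mm of the cup's axis, underside within 1.5 mm of its floor, tilt under 0.06 rad), the presser arm is within 0.08 rad of its stop over the cup and its plunger is down by more than 6 mm of the 7 mm that bring the foot onto the pad (horizontal distance between large_pad and cup below 0.004 m and z of large_pad in the frame of cup below 0.0015 m and angle between large_pad's own z axis and vertical below 0.06 rad and linear speed of large_pad below 0.01 m/s and value of joint presser_arm above 1.84 rad and value of joint presser_plunger above 0.006 m); the robot touches nothing.
It fails at once if the large pad is lifted more than 8 mm above the deck (z of large_pad in the frame of cup above 0.012 m).
It fails at once if the small pad is moved more than 12 mm (distance of small_pad from where it was at the start of the episode above 0.012 m).
It fails at once if a thing beside the block is moved more than 20 mm (distance of any of wax_tin, black_cap, spatula, awl_stand, torch from where it was at the start of the episode above 0.02 m).
It also fails if it takes over 53 s, if anything falls off the work surface, if the arm or the gripper's body presses on something with over 40 N, if the wrist force passes 120 N, or if a joint passes its speed limit or range.

## Working session

There is one attempt and no reset: what is moved stays moved. The work goes in short steps, Python scripts to look and compute and a tool call to move; the robot and the scene stay as the last step left them, time stands still between calls to the robot, and variables do not carry over. Pictures are saved under pics/ and viewed, at most 10 in all, crops included, and the job is handed in when it is done.

Besides the shell and the picture viewer there is one more tool, called by a JSON object that holds its "op" and its "data". move_arm: Moves the arm, as the interface text tells. Its arguments: {"type":"object","properties":{"commands":{"type":"array"}},"required":["commands"]}

```bash
mkdir -p pics; cat > h.py <<'E'
import numpy as np,cv2
from cell import state, read_camera, camera_info, env
def ray(cam,uv,z):
    i=camera_info(cam);K=np.array(i["K"]);T=np.array(i["cam_to_world"])
    d=T[:3,:3]@np.linalg.inv(K)@np.array([uv[0],uv[1],1.]);o=T[:3,3]
    return o+d*(z-o[2])/d[2]
def proj(cam,p):
    i=camera_info(cam);K=np.array(i["K"]);T=np.linalg.inv(np.array(i["cam_to_world"]))
    q=K@(T[:3,:3]@np.array(p,float)+T[:3,3]);return q[:2]/q[2]
E
python3 - <<'E'
from h import *
for n in("top","side"):
    im=read_camera(n);cv2.imwrite(f"pics/{n}0.png",im)
    i=camera_info(n);print(np.round(i["K"],1).tolist(),np.round(i["cam_to_world"],3).tolist())
print(state())
E
```

```text
[[556.0, 0.0, 315.2], [0.0, 556.0, 248.4], [0.0, 0.0, 1.0]] [[-0.009, -0.989, 0.15, 332.662], [-1.0, 0.006, -0.021, -115.764], [0.02, -0.15, -0.988, 1424.491], [0.0, 0.0, 0.0, 1.0]]
[[448.2, 0.0, 317.4], [0.0, 448.2, 235.8], [0.0, 0.0, 1.0]] [[-0.986, -0.084, 0.142, 367.099], [-0.164, 0.56, -0.812, 807.616], [-0.011, -0.824, -0.566, 897.3], [0.0, 0.0, 0.0, 1.0]]
{'t': 0.1, 'joints': array([ 1.04040447e+00,  4.91487475e-01,  1.55939684e+00,  1.61753237e-05,
        1.09170868e+00, -1.05584596e-01]), 'qvel': array([ 0.00113763, -0.00103459, -0.00354978,  0.00041187, -0.00254151,
       -0.00053892]), 'tau': array([ 2.60556000e-03, -6.13626838e+01, -2.58595562e+01,  6.93824817e-02,
        4.70655458e-02, -1.23915538e-05]), 'eef_pos': array([257.429153  , 569.24552595, 183.12466713]), 'tcp_rot': array([-3.14059940e+00, -1.19691098e-04,  2.71677787e+00]), 'ft_force': array([-0.05129183, -0.3978155 , -0.61026661]), 'moment': array([0.05474289, 0.00571575, 0.03274824]), 'grip_force': 0.0, 'opening': 1.0007915265913185}
```

View pics/top0.png

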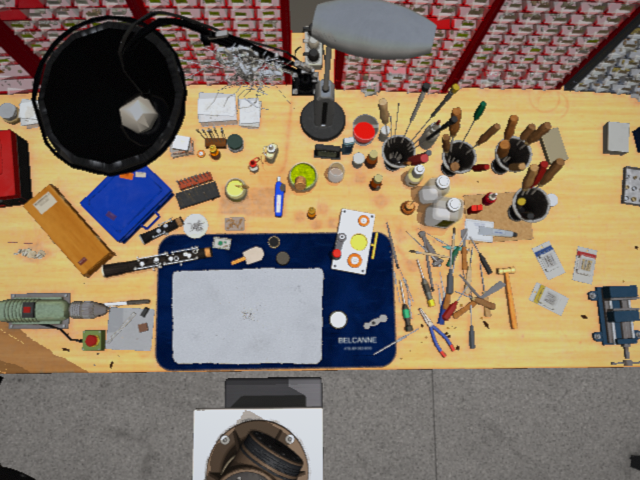

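View pics/side0.png

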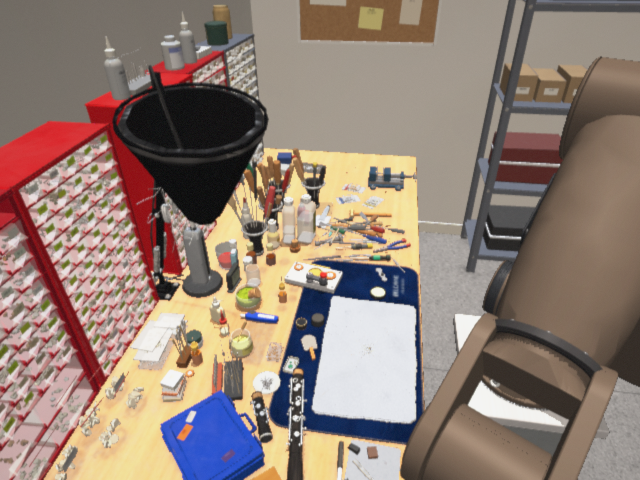

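```bash
python3 - <<'E'
from h import *
a=cv2.imread("pics/top0.png")[200:280,310:400];b=cv2.imread("pics/side0.png")[240:320,260:360]
a=cv2.resize(a,(560,498),interpolation=cv2.INTER_CUBIC)[:, :]
a=cv2.resize(cv2.imread("pics/top0.png")[200:280,320:390],(392,448),interpolation=cv2.INTER_CUBIC)
b=cv2.resize(cv2.imread("pics/side0.png")[250:305,275:350],(400,293),interpolation=cv2.INTER_CUBIC)
c=np.zeros((448,792,3),np.uint8);c[:,:392]=a;c[:293,392:]=b
cv2.imwrite("pics/c0.png",c)
im=cv2.imread("pics/top0.png");hsv=cv2.cvtColor(im,cv2.COLOR_BGR2HSV)
m=((hsv[...,1]<50)&(hsv[...,2]>170)).astype(np.uint8);
sub=np.zeros_like(m);sub[200:280,325:385]=m[200:280,325:385]
cs,_=cv2.findContours(sub,cv2.RETR_EXTERNAL,cv2.CHAIN_APPROX_NONE)
c=max(cs,key=cv2.contourArea);r=cv2.minAreaRect(c);print(r)
for p in cv2.boxPoints(r): print(p,ray("top",p,20).round(1))
print(ray("top",r[0],20))
for n,box in(("top",(200,280,325,385)),("side",(250,305,275,350))):
    im=cv2.imread(f"pics/{n}0.png");hsv=cv2.cvtColor(im,cv2.COLOR_BGR2HSV)
    for nm,mm in(("orange",(hsv[...,0]>5)&(hsv[...,0]<20)&(hsv[...,1]>120)),("yellow",(hsv[...,0]>=21)&(hsv[...,0]<35)&(hsv[...,1]>120)),("red",((hsv[...,0]<5)|(hsv[...,0]>172))&(hsv[...,1]>150)&(hsv[...,2]>90))):
        s=np.zeros(mm.shape,np.uint8);s[box[0]:box[1],box[2]:box[3]]=mm[box[0]:box[1],box[2]:box[3]]
        k,l,st,ce=cv2.connectedComponentsWithStats(s)
        for j in range(1,k):
            if st[j,4]>12:print(n,nm,st[j].tolist(),ce[j].round(1),ray(n,st[j,:2]+(st[j,2:4]-1)/2,62 if nm=="red" else 24).round(1))
E
```

```text
((353.27178955078125, 240.9597625732422), (33.88813400268555, 61.114505767822266), 10.007980346679688)
[331.27515 268.1074 ] [ 494.8 -186.3   20. ]
[341.89594 207.92285] [ 651.2 -216.    20. ]
[375.26843 213.81213] [ 635.2 -302.1   20. ]
[364.64764 273.99667] [ 479.2 -271.    20. ]
[ 564.44878817 -243.74851386   20.        ]
top orange [372, 200, 13, 11, 81] [378.1 203.7] [ 657.6 -309.2   24. ]
top orange [325, 205, 15, 24, 201] [330.9 218.5] [ 627.9 -189.8   24. ]
top orange [358, 215, 11, 11, 55] [363.1 220. ] [ 618.3 -269.5   24. ]
top orange [374, 215, 11, 14, 77] [380.5 221.1] [ 614.1 -310.7   24. ]
top orange [348, 254, 14, 13, 93] [353.9 260.1] [ 514.7 -245.5   24. ]
top yellow [329, 200, 10, 5, 23] [332.2 201.2] [ 666.1 -194.2   24. ]
top yellow [371, 232, 7, 27, 76] [374.1 245.1] [ 553.  -296.2   24. ]
top yellow [351, 234, 16, 16, 205] [358.4 241.6] [ 562.3 -256.7   24. ]
top red [332, 249, 8, 9, 59] [335.8 252.8] [ 527.5 -195.2   62. ]
side orange [290, 250, 10, 3, 26] [294.2 250.9] [ 645.6 -347.6   24. ]
side orange [295, 266, 8, 4, 13] [298.2 267.8] [ 615.3 -264.4   24. ]
side orange [326, 273, 10, 6, 22] [331.4 276.3] [ 511.1 -240.7   24. ]
side orange [279, 286, 6, 4, 18] [281.7 287.6] [ 646.2 -164.1   24. ]
side orange [278, 291, 9, 12, 92] [282.4 296.5] [ 635.8 -126.    24. ]
side yellow [310, 269, 11, 7, 49] [315.6 271.5] [ 560.6 -250.2   24. ]
side red [321, 273, 6, 5, 27] [323.2 275. ] [ 525.3 -194.3   62. ]
```

View pics/c0.png

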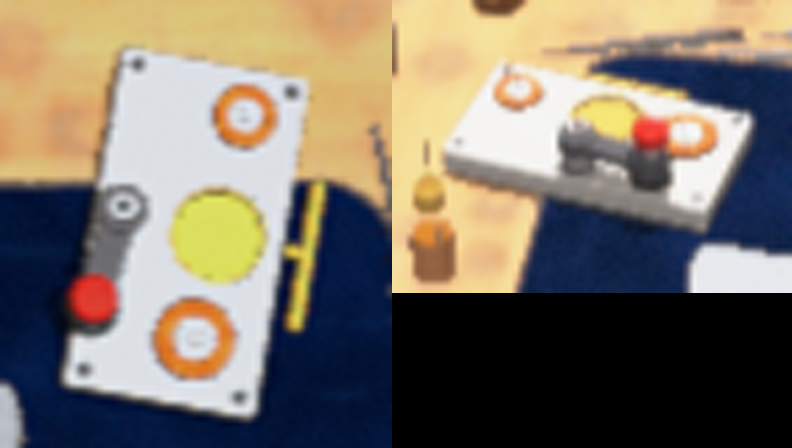

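The near pad (top image px 354,260) is the larger one and sits 49 mm from the cup. The small pad is at (363,220), the cup at (358,242) and the knob at (336,253). The measured lengths match the given sizes, so I'm moving behind the large pad.

{"op": "move_arm", "data": {"commands": [[[1.1,-4.0,0],[0,0,4.75],0.21],[[1.1,-4.0,0],[0,0,4.75],0.21],[[1.1,-4.0,0],[0,0,0],0.21],[[1.1,-4.0,0],[0,0,0],0.21],[[1.1,-4.0,0],[0,0,0],0.21],[[1.1,-4.0,0],[0,0,0],0.21],[[1.1,-4.0,0],[0,0,0],0.21],[[1.1,-4.0,0],[0,0,0],0.21],[[1.1,-4.0,0],[0,0,0],0.21],[[1.1,-4.0,0],[0,0,0],0.21]]}}

```text
t: 1.1
eef_pos: [367.6, 167.9, 183.7]
tcp_rot: [3.141, 0.0, 2.883]
ft_force: [1.3, 0.7, -0.2]
opening: 0.236
grip_force: 0.0
```

{"op": "move_arm", "data": {"commands": [[[1.1,-4.0,0],[0,0,0],0.21],[[1.1,-4.0,0],[0,0,0],0.21],[[1.1,-4.0,0],[0,0,0],0.21],[[1.1,-4.0,0],[0,0,0],0.21],[[1.1,-4.0,0],[0,0,0],0.21],[[1.1,-4.0,0],[0,0,0],0.21],[[1.1,-4.0,0],[0,0,0],0.21],[[1.1,-4.0,0],[0,0,0],0.21],[[1.1,-4.0,0],[0,0,0],0.21],[[0,0,0],[0,0,0],0.21]]}}

```text
t: 2.1
eef_pos: [467.5, -194.4, 183.1]
tcp_rot: [-3.141, 0.0, 2.879]
ft_force: [0.7, -0.1, 0.7]
opening: 0.21
grip_force: 0.0
```

{"op": "move_arm", "data": {"commands": [[[0.8,-4.0,-2.0],[0,0,0],0.21],[[0,0,-4],[0,0,0],0.21],[[0,0,-4],[0,0,0],0.21],[[0,0,-3.3],[0,0,0],0.21],[[0,0,0],[0,0,0],0.21],[[0,0,0],[0,0,0],0.21]]}}

```text
t: 2.7
eef_pos: [474.6, -230.2, 51.1]
tcp_rot: [3.141, -0.001, 2.883]
ft_force: [0.9, 0.7, 0.5]
opening: 0.21
grip_force: 0.0
```

```bash
cat > look.py <<'E'
import sys
from h import *
t=sys.argv[1]
a=read_camera("top");b=read_camera("side")
a=cv2.resize(a[200:290,320:390],(392,504),interpolation=cv2.INTER_CUBIC)
b=cv2.resize(b[240:310,270:350],(400,350),interpolation=cv2.INTER_CUBIC)
c=np.zeros((504,792,3),np.uint8);c[:,:392]=a;c[:350,392:]=b
cv2.imwrite(f"pics/{t}.png",c);s=state();print(s["t"],s["eef_pos"].round(1),s["tcp_rot"].round(3),s["ft_force"].round(1))
E
python3 look.py c1
```

```text
2.8 [ 475.4 -230.7   52.4] [-3.141e+00  2.000e-03  2.883e+00] [ 0.5 -0.  -0.4]
```

View pics/c1.png

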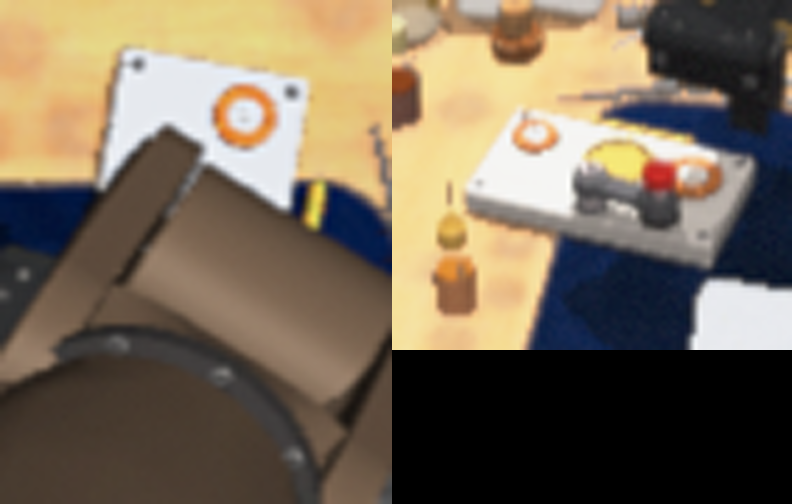

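{"op": "move_arm", "data": {"commands": [[[0.34,-0.43,0],[0,0,0],0.21],[[0,0,-1.4],[0,0,0],0.21],[[0,0,-1.0],[0,0,0],0.21],[[0,0,-0.42],[0,0,0],0.21],[[0,0,0],[0,0,0],0.21],[[0,0,0],[0,0,0],0.21],[[0.48,-0.13,0],[0,0,0],0.21],[[0.48,-0.13,0],[0,0,0],0.21],[[0.39,-0.1,0],[0,0,0],0.21],[[0.29,-0.08,0],[0,0,0],0.21]]}}

```text
t: 3.8
eef_pos: [494.9, -239.3, 22.6]
tcp_rot: [-3.142, 0.0, 2.883]
ft_force: [-0.2, 0.4, -0.4]
opening: 0.207
grip_force: 0.0
```

{"op": "move_arm", "data": {"commands": [[[0.39,-0.1,0],[0,0,0],0.21],[[0.39,-0.1,0],[0,0,0],0.21],[[0.39,-0.1,0],[0,0,0],0.21],[[0.39,-0.11,0],[0,0,0],0.21],[[0.39,-0.1,0],[0,0,0],0.21],[[0.39,-0.1,0],[0,0,0],0.21],[[0.39,-0.1,0],[0,0,0],0.21],[[0.39,-0.1,0],[0,0,0],0.21],[[0,0,0],[0,0,0],0.21]]}}

```text
t: 4.7
eef_pos: [526.1, -247.5, 22.4]
tcp_rot: [3.142, 0.0, 2.883]
ft_force: [-0.4, -0.6, -0.6]
opening: 0.209
grip_force: 0.0
```

```bash
python3 look.py c2
```

```text
4.8 [ 525.5 -247.3   22.4] [ 3.141 -0.     2.883] [ 0.1  0.5 -0.4]
```

View pics/c2.png

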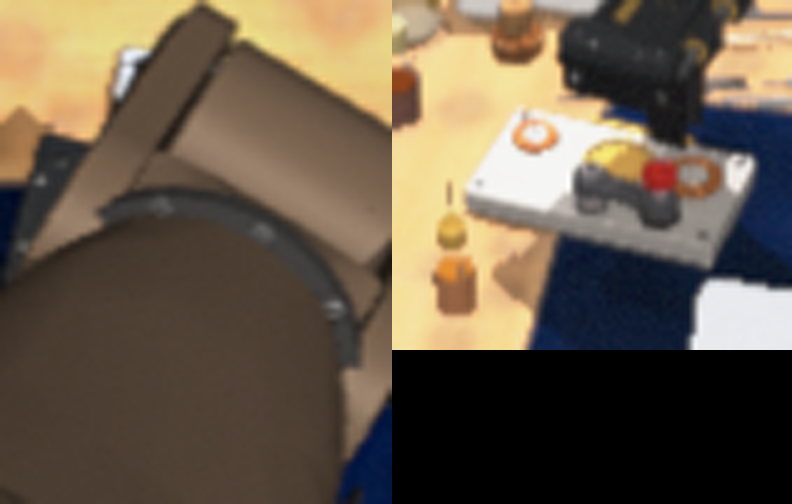

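```bash
python3 - <<'E'
from h import *
for n in("side","top"):
  for p in [(525.5,-247.3,22.4),(529.7,-231,22.4),(521,-263,22.4),(514.7,-245.5,25),(555,-253,25)]:
    q=proj(n,p);print(n,p,q.round(1), "crop",((q-[270,240])*5+[392,0]).round() if n=="side" else "")
im=read_camera("side");cv2.imwrite("pics/s3.png",im)
cv2.imwrite("pics/s3c.png",cv2.resize(im[235:295,290:360],(700,600),interpolation=cv2.INTER_CUBIC))
E
```

```text
side (525.5, -247.3, 22.4) [326.1 274.1] crop [673. 170.]
side (529.7, -231, 22.4) [324.  277.3] crop [662. 187.]
side (521, -263, 22.4) [328.3 271. ] crop [684. 155.]
side (514.7, -245.5, 25) [329.5 274.1] crop [690. 171.]
side (555, -253, 25) [316.9 271.4] crop [627. 157.]
top (525.5, -247.3, 22.4) [355.  255.9] crop 
top (529.7, -231, 22.4) [348.6 254.3] crop 
top (521, -263, 22.4) [361.2 257.6] crop 
top (514.7, -245.5, 25) [354.5 259.9] crop 
top (555, -253, 25) [357.1 244.3] crop
```

View pics/s3c.png

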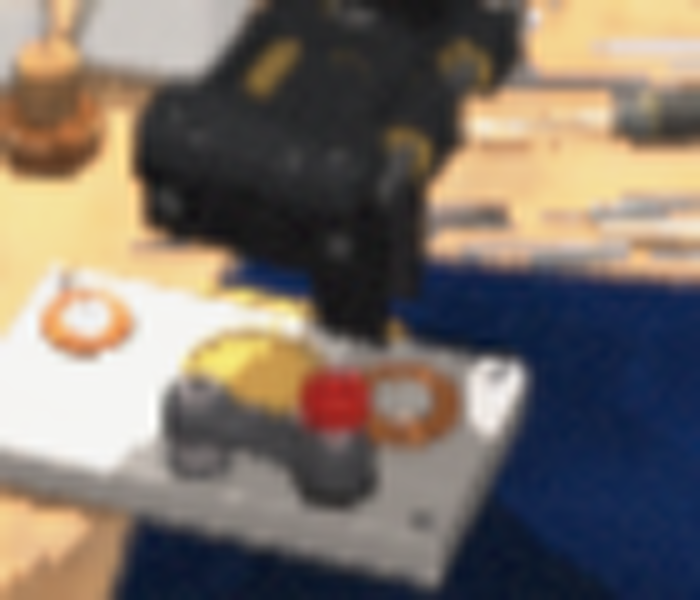

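The side view shows the pad unmoved, px (330,275). The fingertips end near px (325,269), about 8 px higher than I projected. I suspect the tips sit further back when the fingers are apart. I'll lift and compare with the fingers shut and open.

{"op": "move_arm", "data": {"commands": [[[0,0,2.0],[0,0,0],0.21],[[0,0,2.0],[0,0,0],0.21],[[0,0,0],[0,0,0],0.0],[[0,0,0],[0,0,0],0.0],[[0,0,0],[0,0,0],0.0],[[0,0,0],[0,0,0],0.0],[[0,0,0],[0,0,0],0.0]]}}

```text
t: 5.55
eef_pos: [525.3, -247.2, 61.8]
tcp_rot: [3.141, -0.001, 2.883]
ft_force: [0.4, -0.3, -0.1]
opening: 0.002
grip_force: 0.0
```

```bash
python3 - <<'E'
from h import *
s=state();e=s["eef_pos"];print(e.round(1),s["opening"],proj("side",e).round(1))
im=read_camera("side");cv2.imwrite("pics/s4.png",im)
old=cv2.imread("pics/s3.png")
f=lambda i:cv2.resize(i[225:285,300:340],(396,594),interpolation=cv2.INTER_CUBIC)
cv2.imwrite("pics/s4c.png",np.hstack([f(old),f(im)]))
E
```

```text
[ 525.3 -247.2   61.8] 0.002451820628897582 [326.2 264. ]
```

View pics/s4c.png

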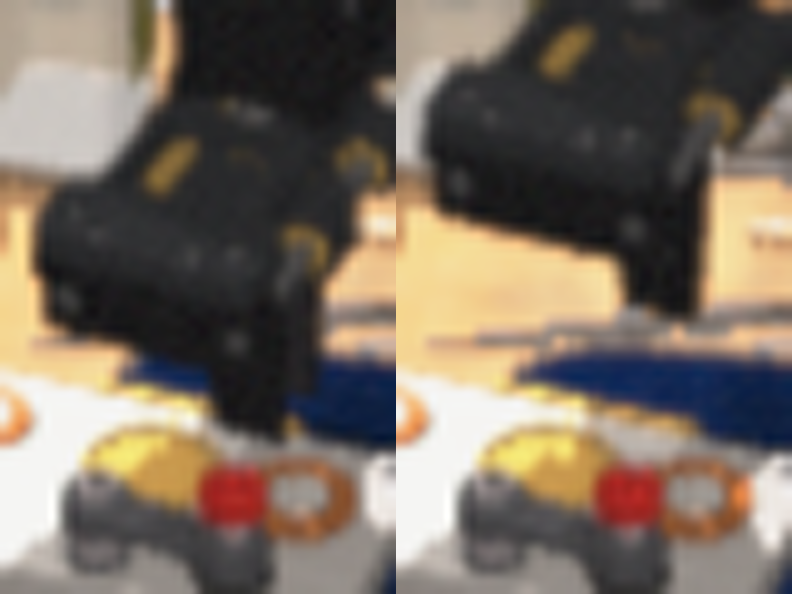

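```bash
python3 - <<'E'
from h import *
e=np.array([525.3,-247.2,61.8]);y=np.array([.256,.967,0]);x=np.array([.967,-.256,0])
for l,p in dict(nearR=e+90*y-37.5*x+[0,0,78],nearL=e+90*y+37.5*x+[0,0,78],tip=e,tipup20=e+[0,0,20],tipx=e+10*x,tipmx=e-10*x,farL=e-90*y+37.5*x+[0,0,78],altL=e+37.5*y+90*x+[0,0,78],altR=e+37.5*y-90*x+[0,0,78]).items():
    q=proj("side",p);print(l,q.round(1),((q-[300,225])*9.9+[396,0]).round())
im=cv2.imread("pics/s4.png")
cv2.imwrite("pics/s4d.png",cv2.resize(im[150:290,240:400],(640,560),interpolation=cv2.INTER_CUBIC))
E
```

```text
nearR [325.7 263.5] [651. 381.]
nearL [301.1 256.9] [407. 316.]
tip [326.2 264. ] [655. 386.]
tipup20 [326.2 258.7] [655. 334.]
tipx [323.2 263.2] [625. 378.]
tipmx [329.2 264.8] [686. 394.]
farL [326.6 224.7] [659.  -3.]
altL [292.8 242.7] [325. 175.]
altR [350.5 257.5] [896. 321.]
```

View pics/s4d.png

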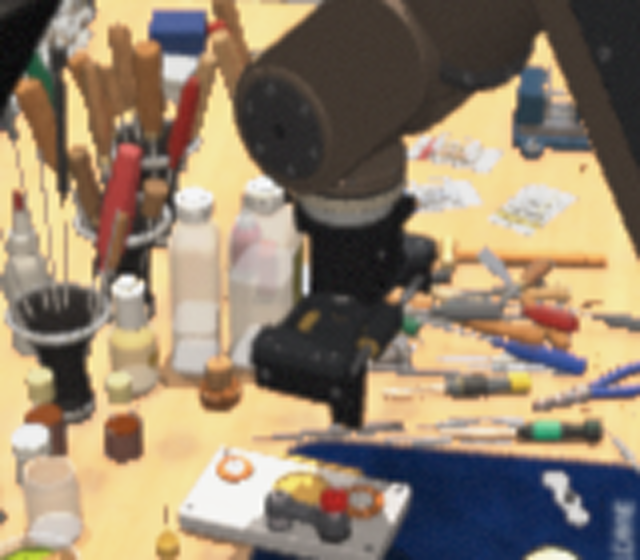

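{"op": "move_arm", "data": {"commands": [[[-4.2,0.6,0],[0,0,0],0],[[-4.3,0.6,0],[0,0,0],0],[[0,0,-3.0],[0,0,0],0],[[0,0,-2.0],[0,0,0],0],[[0,0,-0.5],[0,0,0],0],[[0,0,0],[0,0,0],0],[[0,0,0],[0,0,0],0]]}}

```text
t: 6.3
eef_pos: [441.0, -235.5, 8.0]
tcp_rot: [-3.141, 0.001, 2.883]
ft_force: [-0.5, 0.6, 0.9]
opening: 0.006
grip_force: 0.0
```

{"op": "move_arm", "data": {"commands": [[[0,0,-0.2],[0,0,0],0],[[0,0,-0.2],[0,0,0],0],[[0,0,-0.1],[0,0,0],0],[[0,0,0],[0,0,0],0]]}}

```text
t: 6.7
eef_pos: [440.6, -235.3, 2.5]
tcp_rot: [3.142, 0.0, 2.883]
ft_force: [-0.5, -0.5, 0.4]
opening: 0.006
grip_force: 0.0
```

```bash
python3 - <<'E'
from h import *
s=state();e=s["eef_pos"];print(e.round(1),s["ft_force"],proj("side",e).round(1))
im=read_camera("side");cv2.imwrite("pics/s5.png",im)
cv2.imwrite("pics/s5c.png",cv2.resize(im[240:300,310:370],(600,600),interpolation=cv2.INTER_CUBIC))
E
```

```text
[ 440.6 -235.3    2.5] [-0.50661395 -0.452186    0.36742101] [353.2 284.3]
```

View pics/s5c.png

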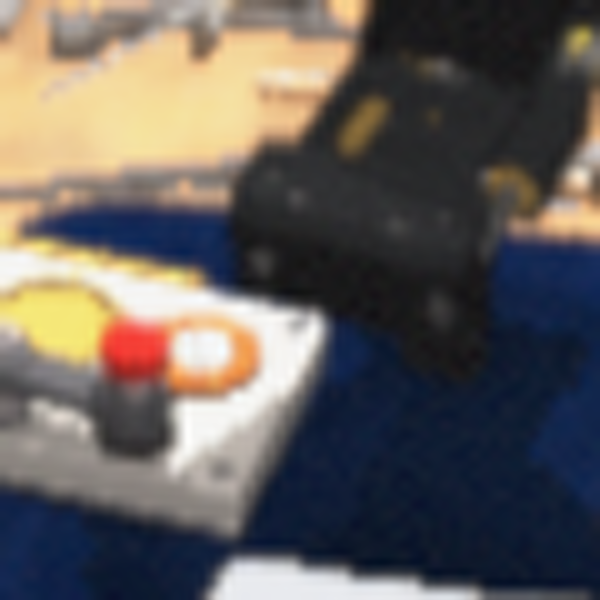

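{"op": "move_arm", "data": {"commands": [[[0,0,-0.1],[0,0,0],0],[[0,0,-0.1],[0,0,0],0],[[0,0,-0.1],[0,0,0],0],[[0,0,0],[0,0,0],0]]}}

```text
t: 7.15
eef_pos: [440.5, -235.3, -0.7]
tcp_rot: [3.141, -0.0, 2.883]
ft_force: [-0.7, -0.7, 0.1]
opening: 0.006
grip_force: 0.0
```

{"op": "move_arm", "data": {"commands": [[[0,0,-0.1],[0,0,0],0],[[0,0,-0.1],[0,0,0],0],[[0,0,0],[0,0,0],0]]}}

```text
t: 7.45
eef_pos: [440.5, -235.3, -2.7]
tcp_rot: [3.141, -0.0, 2.883]
ft_force: [0.2, 0.5, 0.9]
opening: 0.003
grip_force: 0.0
```

{"op": "move_arm", "data": {"commands": [[[0,0,-0.2],[0,0,0],0],[[0,0,-0.2],[0,0,0],0],[[0,0,-0.2],[0,0,0],0],[[0,0,0],[0,0,0],0]]}}

```text
t: 7.85
eef_pos: [440.4, -235.2, -8.8]
tcp_rot: [3.141, -0.0, 2.883]
ft_force: [0.3, 0.4, 0.7]
opening: 0.008
grip_force: 0.0
```

{"op": "move_arm", "data": {"commands": [[[0,0,-0.15],[0,0,0],0],[[0,0,-0.15],[0,0,0],0],[[0,0,0],[0,0,0],0]]}}

```text
t: 8.15
eef_pos: [440.5, -235.3, -11.7]
tcp_rot: [3.141, -0.0, 2.883]
ft_force: [0.2, -0.5, -0.4]
opening: 0.008
grip_force: 0.0
```

{"op": "move_arm", "data": {"commands": [[[0,0,-0.15],[0,0,0],0],[[0,0,-0.15],[0,0,0],0],[[0,0,0],[0,0,0],0]]}}

```text
t: 8.45
eef_pos: [440.5, -235.3, -14.7]
tcp_rot: [3.141, -0.0, 2.883]
ft_force: [-0.6, 0.2, -0.5]
opening: 0.007
grip_force: 0.0
```

{"op": "move_arm", "data": {"commands": [[[0,0,-0.15],[0,0,0],0],[[0,0,-0.15],[0,0,0],0],[[0,0,0],[0,0,0],0]]}}

```text
t: 8.75
eef_pos: [440.5, -235.3, -17.7]
tcp_rot: [3.141, -0.0, 2.883]
ft_force: [0.2, 0.5, -0.2]
opening: 0.001
grip_force: 0.0
```

{"op": "move_arm", "data": {"commands": [[[0,0,-0.1],[0,0,0],0],[[0,0,-0.1],[0,0,0],0],[[0,0,0],[0,0,0],0]]}}

```text
t: 9.05
eef_pos: [440.5, -235.3, -19.7]
tcp_rot: [3.141, -0.0, 2.883]
ft_force: [0.2, 0.1, 0.2]
opening: 0.006
grip_force: 0.0
```

{"op": "move_arm", "data": {"commands": [[[0,0,-0.1],[0,0,0],0],[[0,0,-0.05],[0,0,0],0],[[0,0,0],[0,0,0],0]]}}

```text
t: 9.35
eef_pos: [440.5, -235.3, -21.1]
tcp_rot: [3.141, -0.0, 2.883]
ft_force: [0.0, 0.2, 0.5]
opening: 0.006
grip_force: 0.0
```

{"op": "move_arm", "data": {"commands": [[[0,0,-0.1],[0,0,0],0],[[0,0,0],[0,0,0],0]]}}

```text
t: 9.55
eef_pos: [440.6, -235.3, -22.1]
tcp_rot: [3.141, -0.0, 2.883]
ft_force: [-0.0, -0.1, -0.0]
opening: 0.007
grip_force: 0.0
```

{"op": "move_arm", "data": {"commands": [[[0,0,-0.1],[0,0,0],0],[[0,0,0],[0,0,0],0]]}}

```text
t: 9.75
eef_pos: [440.5, -235.3, -23.2]
tcp_rot: [3.141, -0.0, 2.883]
ft_force: [0.1, 0.1, -0.7]
opening: 0.005
grip_force: 0.0
```

{"op": "move_arm", "data": {"commands": [[[0,0,-0.1],[0,0,0],0],[[0,0,0],[0,0,0],0]]}}

```text
t: 9.95
eef_pos: [440.5, -235.3, -24.1]
tcp_rot: [3.141, -0.0, 2.883]
ft_force: [0.8, -0.5, 0.1]
opening: 0.006
grip_force: 0.0
```

{"op": "move_arm", "data": {"commands": [[[0,0,-0.1],[0,0,0],0],[[0,0,0],[0,0,0],0]]}}

```text
t: 10.15
eef_pos: [440.5, -235.3, -25.1]
tcp_rot: [3.141, -0.0, 2.883]
ft_force: [0.9, 0.6, 0.5]
opening: 0.005
grip_force: 0.0
```

```bash
python3 - <<'E'
from h import *
im=read_camera("side");cv2.imwrite("pics/s6.png",im)
old=cv2.imread("pics/s5.png")
s=state();print(s["eef_pos"],s["tau"].round(2),proj("side",s["eef_pos"]).round(1))
for i in(old,im):
    b=i[...,0].astype(int)-i[...,2]
    print("b-r by rows 270..300 cols 350-360");print(b[268:296,346:362:2].tolist())
E
```

```text
[ 440.57990402 -235.30987314  -25.07293343] [-0.000e+00 -5.569e+01 -1.061e+01 -3.000e-02  5.000e-02  0.000e+00] [352.9 291.2]
b-r by rows 270..300 cols 350-360
[[1, -1, 1, 2, 0, 1, 8, 55], [-1, -1, 2, 1, 0, 1, 10, 49], [3, -1, 3, 0, -2, 2, 11, 47], [3, 0, 1, -3, -1, 0, 7, 47], [15, 2, -1, -1, 0, 3, 5, 38], [35, 22, 5, 1, -1, 0, 10, 30], [49, 34, 6, -1, 1, 0, 10, 29], [53, 37, 9, 2, -1, -1, 10, 31], [43, 35, 18, 4, 0, 4, 14, 29], [40, 34, 30, 16, 11, 2, 29, 33], [33, 37, 35, 35, 24, 19, 32, 34], [38, 38, 37, 38, 31, 30, 32, 37], [37, 40, 38, 32, 30, 35, 38, 33], [41, 40, 33, 35, 37, 33, 36, 32], [41, 45, 32, 35, 30, 33, 37, 36], [44, 38, 36, 34, 36, 32, 33, 31], [43, 41, 35, 37, 36, 38, 34, 33], [41, 33, 37, 36, 37, 39, 38, 37], [36, 33, 35, 33, 34, 36, 35, 36], [33, 31, 34, 32, 34, 38, 34, 36], [34, 31, 33, 31, 31, 33, 36, 40], [35, 35, 36, 35, 35, 33, 37, 33], [33, 32, 32, 36, 33, 32, 35, 37], [30, 27, 32, 34, 33, 31, 33, 39], [30, 30, 29, 30, 29, 31, 36, 37], [28, 30, 31, 27, 31, 32, 29, 38], [27, 28, 30, 27, 26, 29, 26, 32], [27, 31, 26, 29, 30, 29, 26, 28]]
b-r by rows 270..300 c
[... 184 characters left out ...]
 2, 3, 1, 6, 29], [1, -2, 2, 2, 1, 2, 7, 31], [2, -1, -1, 1, 1, -1, 10, 33], [-1, 1, -1, -1, 2, 2, 13, 28], [1, 1, -2, 0, -1, -2, 12, 36], [3, 1, 0, -1, -2, 1, 13, 35], [22, 10, 0, -2, 0, 0, 18, 37], [32, 26, 0, 2, 1, 0, 23, 33], [43, 32, 4, 0, -2, -1, 27, 32], [42, 33, 10, 2, -1, -2, 30, 35], [37, 35, 24, 23, 9, 5, 31, 36], [32, 35, 35, 32, 25, 20, 38, 38], [34, 34, 37, 34, 35, 34, 39, 35], [35, 35, 32, 36, 36, 34, 35, 35], [33, 35, 33, 34, 36, 31, 35, 35], [32, 32, 36, 33, 36, 36, 36, 36], [31, 33, 33, 34, 30, 32, 35, 35], [30, 30, 32, 32, 33, 34, 35, 39], [25, 28, 28, 31, 30, 32, 33, 33], [25, 28, 28, 30, 28, 28, 32, 30], [26, 28, 30, 28, 31, 26, 34, 35], [28, 28, 32, 31, 30, 27, 32, 33]]
```

{"op": "move_arm", "data": {"commands": [[[0,0,-0.1],[0,0,0],0],[[0,0,0],[0,0,0],0]]}}

```text
t: 10.4
eef_pos: [440.5, -235.3, -26.1]
tcp_rot: [3.141, -0.0, 2.883]
ft_force: [-0.2, -0.9, 0.4]
opening: 0.005
grip_force: 0.0
```

{"op": "move_arm", "data": {"commands": [[[0,0,-0.1],[0,0,0],0],[[0,0,0],[0,0,0],0]]}}

```text
t: 10.6
eef_pos: [440.5, -235.3, -27.1]
tcp_rot: [3.141, -0.0, 2.883]
ft_force: [0.1, 0.1, 0.1]
opening: 0.007
grip_force: 0.0
```

{"op": "move_arm", "data": {"commands": [[[0,0,-0.1],[0,0,0],0],[[0,0,0],[0,0,0],0]]}}

```text
t: 10.8
eef_pos: [440.6, -235.3, -27.4]
tcp_rot: [-3.142, 0.0, 2.883]
ft_force: [-1.5, 1.1, 11.2]
opening: 0.004
grip_force: 5.6
```

{"op": "move_arm", "data": {"commands": [[[0,0,-0.1],[0,0,0],0],[[0,0,0],[0,0,0],0]]}}

```text
t: 11.0
eef_pos: [440.7, -235.4, -27.5]
tcp_rot: [-3.141, 0.001, 2.883]
ft_force: [-4.7, 2.1, 27.7]
opening: 0.004
grip_force: 13.4
```

```bash
python3 - <<'E'
from h import *
im=read_camera("side");cv2.imwrite("pics/s7.png",im)
for nm,z in(("s6",2.1),("s7",0)):
    i=cv2.imread(f"pics/{nm}.png").astype(int);b=i[...,0]-i[...,2]
    m=((b<16)&(i.sum(2)<160)).astype(np.uint8);
    k=np.zeros_like(m);k[276:292,344:364]=m[276:292,344:364]
    for r in range(278,290): c=np.where(k[r])[0];print(nm,r,(c.min(),c.max()) if len(c) else "")
    for uv in[(350.5,283.5),(357.5,285.5)]:print(ray("side",uv,z).round(1))
e=np.array([440.5,-235.3,0]);y=np.array([.256,.967,0]);x=np.array([.967,-.256,0])
for q in[e+12*y+10*x,e+12*y-10*x,e-12*y-10*x]:print(proj("side",q).round(1))
E
```

```text
s6 278 (np.int64(344), np.int64(358))
s6 279 (np.int64(344), np.int64(358))
s6 280 (np.int64(347), np.int64(357))
s6 281 (np.int64(350), np.int64(357))
s6 282 (np.int64(350), np.int64(357))
s6 283 (np.int64(350), np.int64(357))
s6 284 (np.int64(353), np.int64(356))
s6 285 
s6 286 
s6 287 
s6 288 
s6 289 
[ 449.  -238.3    2.1]
[ 427.1 -232.3    2.1]
s7 278 (np.int64(344), np.int64(358))
s7 279 (np.int64(344), np.int64(357))
s7 280 (np.int64(345), np.int64(357))
s7 281 (np.int64(348), np.int64(357))
s7 282 (np.int64(350), np.int64(357))
s7 283 (np.int64(350), np.int64(357))
s7 284 (np.int64(351), np.int64(357))
s7 285 (np.int64(355), np.int64(356))
s7 286 
s7 287 
s7 288 
s7 289 
[ 449.2 -240.8   -0. ]
[ 427.2 -234.7   -0. ]
[348.7 286.5]
[354.9 288.2]
[357.6 283.4]
```

{"op": "move_arm", "data": {"commands": [[[0,0,0.4],[0,0,0],0],[[0,0,2],[0,0,0],0],[[0,0,3],[0,0,0],0.0],[[0,0,0],[0,0,0],0]]}}

```text
t: 11.45
eef_pos: [441.8, -236.1, 27.6]
tcp_rot: [-3.14, 0.004, 2.883]
ft_force: [0.6, 0.2, 0.2]
opening: 0.005
grip_force: 0.0
```

```bash
python3 - <<'E'
from h import *
for nm in("s4",):
    i=cv2.imread(f"pics/{nm}.png").astype(int)
    for r in range(250,263): print(r,i[r,318:336].max(1).tolist())
for uv in[(323.5,255.5),(330.5,257.3)]:print(ray("side",uv,89).round(1))
# s3: opening .21 at (525.5,-247.3), tip z~49.6 
i=cv2.imread("pics/s3.png").astype(int)
for r in range(260,273): print(r,i[r,318:338].max(1).tolist())
E
```

```text
250 [126, 114, 99, 77, 44, 27, 28, 28, 27, 34, 28, 26, 77, 181, 244, 245, 245, 243]
251 [233, 233, 228, 191, 101, 39, 26, 28, 30, 30, 27, 28, 78, 182, 244, 245, 245, 243]
252 [243, 244, 244, 236, 152, 55, 27, 24, 31, 24, 26, 28, 81, 186, 243, 245, 244, 242]
253 [242, 244, 245, 242, 171, 64, 27, 23, 27, 21, 29, 36, 99, 214, 244, 244, 243, 239]
254 [240, 243, 244, 243, 202, 79, 27, 28, 28, 25, 24, 34, 103, 219, 242, 242, 240, 237]
255 [238, 240, 243, 243, 213, 94, 55, 53, 37, 25, 23, 36, 101, 204, 215, 211, 206, 203]
256 [237, 239, 241, 240, 192, 140, 130, 121, 80, 46, 39, 48, 100, 166, 159, 157, 153, 144]
257 [198, 201, 204, 197, 155, 139, 140, 137, 114, 102, 112, 94, 108, 127, 128, 135, 151, 150]
258 [142, 140, 142, 140, 131, 118, 121, 125, 137, 159, 212, 152, 142, 142, 147, 170, 225, 227]
259 [169, 137, 126, 131, 130, 120, 123, 138, 169, 178, 206, 195, 192, 190, 198, 217, 232, 232]
260 [121, 97, 94, 95, 93, 92, 92, 96, 120, 119, 127, 139, 137, 141, 146, 160, 170, 176]
261 [90, 88, 90, 85, 84, 84, 84, 85, 86, 85, 86, 88, 90, 89, 89, 89, 92, 91]
262 [89, 88, 85, 85, 85, 85, 86, 87, 85
[... 580 characters left out ...]
, 67, 65, 63, 62, 65]
266 [239, 236, 182, 106, 40, 26, 28, 27, 25, 28, 34, 63, 65, 75, 72, 68, 63, 65, 63, 63]
267 [242, 241, 191, 124, 62, 34, 32, 27, 26, 29, 54, 106, 59, 61, 58, 58, 63, 63, 62, 62]
268 [212, 217, 187, 166, 128, 84, 76, 50, 43, 33, 68, 128, 97, 59, 50, 48, 51, 51, 53, 60]
269 [186, 178, 162, 180, 170, 159, 150, 110, 98, 69, 79, 139, 135, 100, 78, 69, 61, 52, 52, 51]
270 [197, 186, 167, 165, 165, 175, 156, 139, 133, 127, 127, 145, 145, 136, 130, 127, 127, 102, 90, 77]
271 [199, 196, 183, 159, 158, 162, 150, 146, 138, 140, 140, 143, 143, 143, 144, 145, 146, 138, 138, 157]
272 [198, 194, 172, 158, 154, 158, 154, 166, 138, 138, 131, 141, 144, 149, 166, 145, 140, 139, 162, 217]
```

```bash
python3 - <<'E'
from h import *
for uv in[(321.8,267.6),(328.6,269.6),(331.8,265)]:print(ray("side",uv,49.6).round(1))
e=np.array([525.5,-247.3,49.6]);y=np.array([.256,.967,0]);x=np.array([.967,-.256,0])
for t in(10,16,22,-10,-5):print(t,[proj("side",e+t*y+s*x).round(1).tolist() for s in(10,-10)])
E
```

```text
[ 538.1 -243.1   49.6]
[ 516.4 -236.6   49.6]
[ 510.  -260.2   49.6]
10 [[321.8, 268.2], [327.9, 269.9]]
16 [[321.0, 269.3], [327.1, 271.0]]
22 [[320.2, 270.5], [326.3, 272.2]]
-10 [[324.4, 264.4], [330.5, 266.1]]
-5 [[323.8, 265.4], [329.8, 267.0]]
```

Touching down on the bench showed the real fingertips are 27 mm above the reported TCP. I'll allow for that and redo the push with the tips at z ≈ 22 mm.

{"op": "move_arm", "data": {"commands": [[[0,0,0],[0,0,0],0.21],[[1.5,0,0],[0,0,0],0.21],[[1.5,0,0],[0,0,0],0.21],[[0,0,0],[0,0,0],0.21],[[0,0,0],[0,0,0],0.21]]}}

```text
t: 11.95
eef_pos: [469.8, -234.8, 23.9]
tcp_rot: [3.141, -0.002, 2.883]
ft_force: [-0.4, -0.4, -0.8]
opening: 0.209
grip_force: 0.0
```

{"op": "move_arm", "data": {"commands": [[[0.6,0.05,-1.5],[0,0,0],0.21],[[0,0,-1.0],[0,0,0],0.21],[[0,0,-0.3],[0,0,0],0.21],[[0,0,0],[0,0,0],0.21],[[0,0,0],[0,0,0],0.21],[[0,0,0],[0,0,0],0.21]]}}

```text
t: 12.55
eef_pos: [476.6, -235.0, -2.6]
tcp_rot: [-3.142, 0.001, 2.883]
ft_force: [-0.9, 0.2, 0.0]
opening: 0.209
grip_force: 0.0
```

```bash
python3 -c "
from h import *
s=state();print(s['eef_pos'],s['ft_force'])"
```

```text
[ 476.60108215 -234.9565492    -2.64179265] [-0.87840852  0.20266046  0.02959175]
```

{"op": "move_arm", "data": {"commands": [[[0,0,-0.24],[0,0,0],0.21],[[0,0,0],[0,0,0],0.21],[[0.38,-0.09,0],[0,0,0],0.21],[[0.38,-0.09,0],[0,0,0],0.21],[[0.38,-0.09,0],[0,0,0],0.21],[[0.38,-0.09,0],[0,0,0],0.21],[[0.38,-0.09,0],[0,0,0],0.21],[[0.38,-0.09,0],[0,0,0],0.21],[[0,0,0],[0,0,0],0.21]]}}

```text
t: 13.45
eef_pos: [499.9, -240.4, -5.5]
tcp_rot: [-3.142, 0.0, 2.883]
ft_force: [0.5, -0.4, 0.2]
opening: 0.212
grip_force: 0.0
```

```bash
cat > pads.py <<'E'
from h import *
import sys
im=read_camera("side");cv2.imwrite(f"pics/{sys.argv[1]}.png",im);hsv=cv2.cvtColor(im,cv2.COLOR_BGR2HSV)
for nm,mm in(("orange",(hsv[...,0]>5)&(hsv[...,0]<20)&(hsv[...,1]>120)),("yellow",(hsv[...,0]>=21)&(hsv[...,0]<35)&(hsv[...,1]>120)),("red",((hsv[...,0]<5)|(hsv[...,0]>172))&(hsv[...,1]>150)&(hsv[...,2]>90))):
    s=np.zeros(mm.shape,np.uint8);s[255:283,290:345]=mm[255:283,290:345]
    k,l,st,ce=cv2.connectedComponentsWithStats(s)
    for j in range(1,k):
        if st[j,4]>6:print(nm,st[j].tolist(),ray("side",st[j,:2]+(st[j,2:4]-1)/2,62 if nm=="red" else 25).round(1))
s=state();print(s["t"],s["eef_pos"].round(1),s["ft_force"].round(1))
E
python3 pads.py s8
```

```text
orange [295, 266, 8, 4, 13] [ 615.1 -263.2   25. ]
orange [319, 269, 4, 7, 11] [ 543.7 -251.6   25. ]
orange [326, 276, 7, 3, 13] [ 514.4 -231.8   25. ]
yellow [310, 268, 11, 8, 56] [ 560.8 -251.4   25. ]
red [321, 272, 6, 6, 31] [ 525.7 -196.5   62. ]
13.5 [ 499.5 -240.2   -5.5] [-0.5  0.9  0.5]
```

{"op": "move_arm", "data": {"commands": [[[0.38,-0.09,0],[0,0,0],0.21],[[0.38,-0.09,0],[0,0,0],0.21],[[0.38,-0.09,0],[0,0,0],0.21],[[0.38,-0.09,0],[0,0,0],0.21],[[0.38,-0.09,0],[0,0,0],0.21],[[0.38,-0.09,0],[0,0,0],0.21],[[0.38,-0.09,0],[0,0,0],0.21],[[0,0,0],[0,0,0],0.21]]}}

```text
t: 14.3
eef_pos: [526.5, -246.7, -5.5]
tcp_rot: [3.142, 0.0, 2.883]
ft_force: [0.4, 0.8, -0.4]
opening: 0.207
grip_force: 0.0
```

```bash
python3 pads.py s9
```

```text
orange [295, 266, 8, 4, 13] [ 615.1 -263.2   25. ]
orange [313, 269, 9, 7, 40] [ 554.3 -249.9   25. ]
orange [327, 272, 8, 7, 23] [ 511.2 -241.9   25. ]
yellow [309, 268, 7, 6, 22] [ 570.8 -254.9   25. ]
red [320, 272, 7, 6, 37] [ 527.1 -196.3   62. ]
14.35 [ 526.1 -246.5   -5.5] [-0.8 -0.3 -0.6]
```

{"op": "move_arm", "data": {"commands": [[[0.3,-0.08,0],[0,0,0],0.21],[[0.3,-0.08,0],[0,0,0],0.21],[[0.3,-0.08,0],[0,0,0],0.21],[[0,0,0],[0,0,0],0.21]]}}

```text
t: 14.75
eef_pos: [535.4, -249.1, -5.4]
tcp_rot: [-3.142, 0.0, 2.883]
ft_force: [0.2, 0.4, 0.5]
opening: 0.209
grip_force: 0.0
```

```bash
python3 pads.py s10
```

```text
orange [295, 264, 8, 6, 16] [ 616.1 -268.1   25. ]
orange [311, 268, 9, 8, 50] [ 560.8 -251.4   25. ]
orange [327, 272, 8, 7, 22] [ 511.2 -241.9   25. ]
red [320, 272, 7, 6, 38] [ 527.1 -196.3   62. ]
14.8 [ 535.1 -249.    -5.5] [ 0.4 -0.7  0.1]
```

{"op": "move_arm", "data": {"commands": [[[0.2,-0.05,0],[0,0,0],0.21],[[0.2,-0.05,0],[0,0,0],0.21],[[0,0,0],[0,0,0],0.21],[[0,0,0],[0,0,0],0.21]]}}

```text
t: 15.2
eef_pos: [539.0, -249.9, -5.5]
tcp_rot: [3.141, -0.0, 2.883]
ft_force: [-0.2, 0.6, 0.2]
opening: 0.208
grip_force: 0.0
```

```bash
python3 pads.py s11
```

```text
orange [295, 264, 8, 6, 16] [ 616.1 -268.1   25. ]
orange [310, 268, 10, 8, 47] [ 562.3 -251.2   25. ]
orange [327, 272, 7, 7, 23] [ 512.8 -241.6   25. ]
red [320, 272, 7, 6, 37] [ 527.1 -196.3   62. ]
15.25 [ 539.  -249.9   -5.4] [-0.4  0.3  0.5]
```

{"op": "move_arm", "data": {"commands": [[[-0.4,0.1,0.3],[0,0,0],0.21],[[-0.4,0.1,2],[0,0,0],0.21],[[0,0,5],[0,0,0],0.21],[[-2,3,4],[0,0,0],0.0],[[-2,4.5,0],[0,0,0],0.0],[[-2,4.5,0],[0,0,0],0.0],[[-2,4.5,0],[0,0,0],0.0],[[-2,4.5,0],[0,0,0],0.0]]}}

```text
t: 16.05
eef_pos: [431.0, -38.6, 105.0]
tcp_rot: [3.141, 0.001, 2.882]
ft_force: [1.8, 0.8, 0.1]
opening: 0.001
grip_force: 0.0
```

```bash
python3 look.py c12; python3 pads.py s12
```

```text
16.15 [429.1 -36.2 105. ] [ 3.141e+00 -2.000e-03  2.886e+00] [ 0.4  0.7 -0.1]
orange [340, 265, 5, 7, 20] [ 480.7 -281.    25. ]
orange [295, 266, 8, 4, 13] [ 615.1 -263.2   25. ]
yellow [310, 269, 11, 7, 50] [ 560.4 -249.    25. ]
red [321, 273, 6, 5, 27] [ 525.3 -194.3   62. ]
16.2 [431.2 -38.2 105.2] [ 0.9 -0.   0.2]
```

View pics/c12.png

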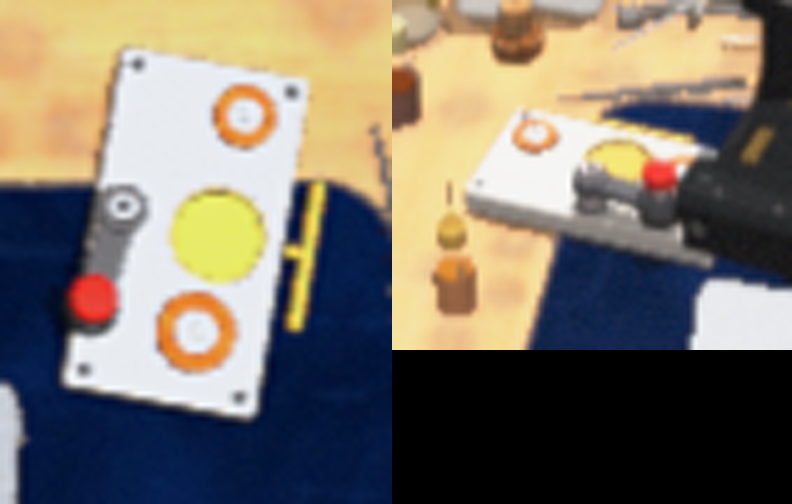

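The pad has barely moved, now at top crop (196,331), so the tips still rode over it. The mat is probably a few mm thick, so I'll calibrate by touching the deck itself with the fingers open 0.21.

{"op": "move_arm", "data": {"commands": [[[1.8,-4.2,0],[0,0,0],0.21],[[1.8,-4.2,0],[0,0,0],0.21],[[1.7,-4.2,0],[0,0,0],0.21],[[1.7,-4.1,0],[0,0,0],0.21],[[0,0,-4.5],[0,0,0],0.21],[[0,0,-4.5],[0,0,0],0.21],[[0,0,-1.7],[0,0,0],0.21],[[0,0,0],[0,0,0],0.21],[[0,0,0],[0,0,0],0.21]]}}

```text
t: 17.1
eef_pos: [501.6, -207.5, -2.4]
tcp_rot: [3.141, -0.002, 2.882]
ft_force: [-4.7, 0.4, -3.0]
opening: 0.207
grip_force: 2.2
```

{"op": "move_arm", "data": {"commands": [[[0,0,-0.1],[0,0,0],0.21],[[0,0,0],[0,0,0],0.21]]}}

```text
t: 17.3
eef_pos: [502.0, -207.2, -2.2]
tcp_rot: [-3.142, -0.0, 2.883]
ft_force: [-6.2, 0.0, -2.8]
opening: 0.213
grip_force: 2.9
```

{"op": "move_arm", "data": {"commands": [[[0,0,-0.1],[0,0,0],0.21],[[0,0,0],[0,0,0],0.21]]}}

```text
t: 17.5
eef_pos: [502.0, -207.1, -2.8]
tcp_rot: [-3.141, 0.0, 2.883]
ft_force: [-6.3, 0.4, 0.7]
opening: 0.208
grip_force: 3.5
```

{"op": "move_arm", "data": {"commands": [[[0,0,-0.1],[0,0,0],0.21],[[0,0,0],[0,0,0],0.21]]}}

```text
t: 17.7
eef_pos: [502.0, -207.1, -3.7]
tcp_rot: [-3.141, 0.0, 2.883]
ft_force: [-7.0, 1.4, 2.9]
opening: 0.207
grip_force: 3.7
```

{"op": "move_arm", "data": {"commands": [[[-0.5,0,0.1],[0,0,0],0.21],[[-0.3,-0.5,0],[0,0,0],0.21],[[0,-0.5,0],[0,0,0],0.21],[[0,0,0],[0,0,0],0.21]]}}

```text
t: 18.1
eef_pos: [495.0, -218.2, -3.8]
tcp_rot: [-3.141, 0.002, 2.882]
ft_force: [0.3, 0.1, -0.2]
opening: 0.207
grip_force: 0.0
```

```bash
python3 pads.py s13
```

```text
orange [324, 255, 4, 4, 12] [ 540.3 -331.9   25. ]
orange [295, 266, 8, 4, 13] [ 615.1 -263.2   25. ]
orange [326, 276, 4, 3, 8] [ 518.9 -231.1   25. ]
yellow [310, 269, 9, 7, 26] [ 563.5 -248.6   25. ]
red [320, 275, 6, 4, 21] [ 527.2 -187.1   62. ]
18.15 [ 494.8 -217.8   -4. ] [-0.2  1.  -0.2]
```

{"op": "move_arm", "data": {"commands": [[[0,0,-0.1],[0,0,0],0.21],[[0,0,-0.1],[0,0,0],0.21],[[0,0,0],[0,0,0],0.21]]}}

```text
t: 18.45
eef_pos: [494.3, -216.9, -6.6]
tcp_rot: [3.141, -0.0, 2.883]
ft_force: [0.3, 0.2, 0.6]
opening: 0.209
grip_force: 0.0
```

{"op": "move_arm", "data": {"commands": [[[0,0,-0.1],[0,0,0],0.21],[[0,0,0],[0,0,0],0.21]]}}

```text
t: 18.65
eef_pos: [494.4, -217.0, -7.5]
tcp_rot: [3.141, -0.0, 2.883]
ft_force: [0.6, 0.6, -0.7]
opening: 0.21
grip_force: 0.0
```

{"op": "move_arm", "data": {"commands": [[[0,0,-0.1],[0,0,0],0.21],[[0,0,0],[0,0,0],0.21]]}}

```text
t: 18.85
eef_pos: [494.4, -217.0, -8.4]
tcp_rot: [3.141, -0.0, 2.883]
ft_force: [0.4, 0.2, -0.5]
opening: 0.212
grip_force: 0.0
```

{"op": "move_arm", "data": {"commands": [[[0,0,-0.1],[0,0,0],0.21],[[0,0,0],[0,0,0],0.21]]}}

```text
t: 19.05
eef_pos: [494.4, -217.0, -9.4]
tcp_rot: [3.141, -0.0, 2.883]
ft_force: [-0.5, -0.1, -0.7]
opening: 0.21
grip_force: 0.0
```

{"op": "move_arm", "data": {"commands": [[[0,0,-0.1],[0,0,0],0.21],[[0,0,0],[0,0,0],0.21]]}}

```text
t: 19.25
eef_pos: [494.3, -217.1, -10.4]
tcp_rot: [3.141, -0.0, 2.883]
ft_force: [-0.5, -0.1, -0.3]
opening: 0.211
grip_force: 0.0
```

{"op": "move_arm", "data": {"commands": [[[0,0,-0.1],[0,0,0],0.21],[[0,0,0],[0,0,0],0.21]]}}

```text
t: 19.45
eef_pos: [494.4, -217.1, -10.7]
tcp_rot: [-3.142, 0.0, 2.883]
ft_force: [-2.3, 0.7, 8.6]
opening: 0.214
grip_force: 4.4
```

{"op": "move_arm", "data": {"commands": [[[0,0,-0.1],[0,0,0],0.21],[[0,0,0],[0,0,0],0.21]]}}

```text
t: 19.65
eef_pos: [494.5, -217.1, -10.8]
tcp_rot: [-3.141, 0.001, 2.883]
ft_force: [-5.5, 2.8, 22.2]
opening: 0.213
grip_force: 10.9
```

{"op": "move_arm", "data": {"commands": [[[-0.9,0,0.43],[0,0,0],0.21],[[0,-1.0,0],[0,0,0],0.21],[[0,-1.1,0],[0,0,0],0.21],[[0,0,0],[0,0,0],0.21],[[0,0,0],[0,0,0],0.21]]}}

```text
t: 20.15
eef_pos: [485.4, -238.6, -8.3]
tcp_rot: [3.141, -0.0, 2.882]
ft_force: [0.0, -0.5, 0.1]
opening: 0.211
grip_force: 0.0
```

```bash
python3 pads.py s14;python3 -c "
from h import *
print(ray('top',(355,259.1),25))"
```

```text
orange [295, 266, 8, 4, 13] [ 615.1 -263.2   25. ]
orange [324, 271, 3, 3, 7] [ 530.  -253.6   25. ]
orange [327, 274, 8, 5, 22] [ 510.6 -237.1   25. ]
yellow [310, 269, 12, 7, 54] [ 558.9 -249.3   25. ]
red [320, 274, 7, 5, 30] [ 526.1 -189.6   62. ]
20.2 [ 485.3 -238.2   -8.3] [-0.5 -0.   0.2]
[ 516.85638171 -246.77659369   25.        ]
```

Now I'll push, stopping partway to check.

{"op": "move_arm", "data": {"commands": [[[0.37,-0.09,0],[0,0,0],0.21],[[0.37,-0.09,0],[0,0,0],0.21],[[0.37,-0.09,0],[0,0,0],0.21],[[0.37,-0.09,0],[0,0,0],0.21],[[0.37,-0.09,0],[0,0,0],0.21],[[0.37,-0.09,0],[0,0,0],0.21],[[0.37,-0.09,0],[0,0,0],0.21],[[0,0,0],[0,0,0],0.21]]}}

```text
t: 21.0
eef_pos: [511.8, -244.5, -8.0]
tcp_rot: [-3.142, 0.0, 2.883]
ft_force: [1.2, 0.5, -0.3]
opening: 0.211
grip_force: 0.0
```

```bash
python3 pads.py s15
```

```text
orange [295, 266, 8, 4, 13] [ 615.1 -263.2   25. ]
orange [317, 269, 3, 7, 17] [ 551.3 -250.4   25. ]
yellow [309, 268, 9, 8, 42] [ 566.9 -250.5   25. ]
red [320, 274, 7, 5, 33] [ 526.1 -189.6   62. ]
21.05 [ 511.5 -244.4   -8. ] [0.4 0.7 0.3]
```

{"op": "move_arm", "data": {"commands": [[[0.37,-0.09,0],[0,0,0],0.21],[[0.37,-0.09,0],[0,0,0],0.21],[[0.37,-0.09,0],[0,0,0],0.21],[[0.37,-0.09,0],[0,0,0],0.21],[[0.37,-0.09,0],[0,0,0],0.21],[[0.37,-0.09,0],[0,0,0],0.21],[[0.37,-0.09,0],[0,0,0],0.21],[[0,0,0],[0,0,0],0.21]]}}

```text
t: 21.85
eef_pos: [537.7, -250.8, -8.0]
tcp_rot: [-3.142, 0.0, 2.883]
ft_force: [-0.6, -0.3, -0.6]
opening: 0.209
grip_force: 0.0
```

```bash
python3 pads.py s16
```

```text
orange [295, 265, 8, 5, 14] [ 615.6 -265.6   25. ]
orange [309, 268, 5, 4, 11] [ 574.7 -259.2   25. ]
orange [314, 274, 5, 2, 8] [ 555.4 -237.6   25. ]
red [319, 273, 7, 6, 34] [ 529.3 -191.4   62. ]
21.9 [ 537.4 -250.7   -8.1] [-0.9  0.3 -0.3]
```

{"op": "move_arm", "data": {"commands": [[[-0.2,0.05,0],[0,0,0],0.25],[[0,0,1.0],[0,0,0],0.25],[[0,0,0.5],[0,0,0],0.25],[[1.35,-0.3,0],[0,0,0],0.25],[[1.35,-0.3,0],[0,0,0],0.25],[[0,0,-0.8],[0,0,0],0.25],[[0,0,-0.2],[0,0,0],0.25],[[0,0,-0.2],[0,0,0],0.25],[[0,0,0],[0,0,0],0.25]]}}

```text
t: 22.8
eef_pos: [561.5, -256.0, -5.4]
tcp_rot: [3.141, -0.001, 2.882]
ft_force: [-0.9, 1.1, -0.8]
opening: 0.252
grip_force: 0.0
```

{"op": "move_arm", "data": {"commands": [[[0,0,-0.1],[0,0,0],0.25],[[0,0,-0.1],[0,0,0],0.25],[[0,0,0],[0,0,0],0.25]]}}

```text
t: 23.1
eef_pos: [562.1, -256.1, -7.0]
tcp_rot: [3.141, -0.0, 2.883]
ft_force: [0.5, -0.5, 0.5]
opening: 0.254
grip_force: 0.0
```

{"op": "move_arm", "data": {"commands": [[[0,0,-0.1],[0,0,0],0.25],[[0,0,0],[0,0,0],0.25]]}}

```text
t: 23.3
eef_pos: [562.2, -256.2, -8.1]
tcp_rot: [3.141, -0.0, 2.883]
ft_force: [0.1, 0.2, -0.1]
opening: 0.249
grip_force: 0.0
```

{"op": "move_arm", "data": {"commands": [[[0,0,-0.1],[0,0,0],0.25],[[0,0,0],[0,0,0],0.25]]}}

```text
t: 23.5
eef_pos: [562.2, -256.1, -9.1]
tcp_rot: [3.141, -0.0, 2.883]
ft_force: [0.1, 0.6, -0.4]
opening: 0.247
grip_force: 0.0
```

{"op": "move_arm", "data": {"commands": [[[0,0,-0.1],[0,0,0],0.25],[[0,0,0],[0,0,0],0.25]]}}

```text
t: 23.7
eef_pos: [562.3, -256.2, -9.5]
tcp_rot: [-3.142, 0.0, 2.883]
ft_force: [-0.6, -0.1, 6.2]
opening: 0.252
grip_force: 2.7
```

The fingertips met the leather at z ≈ 21.1 mm, and a seated pad's top is at 21, so it lies flat in the cup. Next I'll work out the arc for the presser.

```bash
python3 - <<'E'
from h import *
C=np.array([562.4,-256.5]);xb=np.array([.191,.982]);yb=np.array([-.982,.191])
W=lambda a,b:C+a*xb+b*yb
def P(th,o,R=44):
    t=np.radians(th);u=np.array([np.cos(t),np.sin(t)]);v=np.array([-np.sin(t),np.cos(t)])
    return W(*(np.array([46,0])+R*u-o*v))
pts=[C]+[P(72,34)]+[P(t,22) for t in range(76,180,8)]+[P(180,22),P(180,18)]
prev=None
for p in pts:
    print(p.round(1),(p-prev).round(1)/10 if prev is not None else "");prev=p
E
python3 pads.py s17
```

```text
[ 562.4 -256.5] 
[ 549.2 -160.2] [-1.32  9.63]
[ 540.6 -172.8] [-0.86 -1.25]
[ 535.5 -177.4] [-0.51 -0.46]
[ 531.2 -182.7] [-0.44 -0.53]
[ 527.6 -188.5] [-0.36 -0.58]
[ 524.8 -194.8] [-0.27 -0.63]
[ 523.  -201.5] [-0.18 -0.66]
[ 522.1 -208.3] [-0.09 -0.68]
[ 522.1 -215.1] [ 0.01 -0.69]
[ 523.1 -221.9] [ 0.1  -0.68]
[ 525.1 -228.5] [ 0.19 -0.66]
[ 527.9 -234.8] [ 0.28 -0.63]
[ 531.6 -240.6] [ 0.37 -0.58]
[ 536.  -245.8] [ 0.45 -0.52]
[ 541.2 -250.3] [ 0.51 -0.46]
[ 545.1 -251.1] [ 0.39 -0.08]
orange [295, 265, 8, 5, 15] [ 615.6 -265.6   25. ]
orange [317, 270, 5, 6, 17] [ 547.8 -248.5   25. ]
red [319, 274, 7, 5, 30] [ 529.  -189.1   62. ]
23.75 [ 562.3 -256.2   -9.5] [-1.5  0.3  4.7]
```

{"op": "move_arm", "data": {"commands": [[[0,0,0.5],[0,0,0],0.25],[[0,0,3.0],[0,0,0],0.0],[[0,0,3.5],[0,0,0],0],[[0,0,0],[0,0,0],0]]}}

```text
t: 24.15
eef_pos: [564.1, -257.2, 64.3]
tcp_rot: [-3.14, 0.006, 2.883]
ft_force: [0.3, -0.3, -0.2]
opening: 0.058
grip_force: 0.0
```

{"op": "move_arm", "data": {"commands": [[[-0.43,3.2,0],[0,0,0],0],[[-0.43,3.2,0],[0,0,0],0],[[-0.43,3.2,0],[0,0,0],0],[[0,0,-2.2],[0,0,0],0],[[0,0,-2.0],[0,0,0],0],[[0,0,-1.0],[0,0,0],0],[[0,0,0],[0,0,0],0],[[0,0,0],[0,0,0],0]]}}

```text
t: 24.95
eef_pos: [549.5, -160.4, 8.2]
tcp_rot: [3.142, 0.0, 2.882]
ft_force: [-0.3, -0.4, -0.5]
opening: 0.002
grip_force: 0.0
```

```bash
python3 pads.py s18
```

```text
orange [300, 261, 6, 6, 19] [ 606.6 -284.9   25. ]
orange [316, 268, 5, 7, 11] [ 552.1 -255.2   25. ]
red [319, 273, 7, 6, 30] [ 529.3 -191.4   62. ]
25.0 [ 549.6 -160.5    8.6] [-0.   0.1 -0.5]
```

{"op": "move_arm", "data": {"commands": [[[-0.44,-0.6,-0.1],[0,0,0],0],[[-0.43,-0.6,0],[0,0,0],0],[[-0.5,-0.5,0],[0,0,0],0],[[-0.45,-0.5,0],[0,0,0],0],[[-0.35,-0.6,0],[0,0,0],0],[[-0.25,-0.65,0],[0,0,0],0],[[-0.2,-0.65,0],[0,0,0],0],[[0,0,0],[0,0,0],0]]}}

```text
t: 25.8
eef_pos: [522.9, -202.1, 7.0]
tcp_rot: [-3.142, -0.0, 2.882]
ft_force: [0.3, -0.1, 0.3]
opening: 0.006
grip_force: 0.0
```

```bash
python3 pads.py s19
```

```text
orange [313, 255, 4, 4, 10] [ 575.3 -326.6   25. ]
orange [295, 266, 8, 4, 14] [ 615.1 -263.2   25. ]
25.85 [ 522.8 -201.6    6.9] [-0.8 -0.1  0.1]
```

{"op": "move_arm", "data": {"commands": [[[-0.1,-0.68,0],[0,0,0],0],[[0,-0.7,0],[0,0,0],0],[[0.1,-0.7,0],[0,0,0],0],[[0.2,-0.65,0],[0,0,0],0],[[0.3,-0.63,0],[0,0,0],0],[[0.37,-0.58,0],[0,0,0],0],[[0,0,0],[0,0,0],0]]}}

```text
t: 26.55
eef_pos: [532.3, -241.6, 6.9]
tcp_rot: [-3.141, 0.001, 2.882]
ft_force: [-1.1, 0.7, -0.3]
opening: 0.004
grip_force: 0.0
```

```bash
python3 pads.py s20
```

```text
orange [295, 266, 8, 4, 13] [ 615.1 -263.2   25. ]
orange [315, 273, 6, 3, 11] [ 551.2 -240.6   25. ]
26.6 [ 532.1 -241.1    6.9] [-0.1  0.4 -0.2]
```

{"op": "move_arm", "data": {"commands": [[[0.45,-0.5,0],[0,0,0],0],[[0.45,-0.45,0],[0,0,0],0],[[0.3,-0.08,0],[0,0,0],0],[[0,0,0],[0,0,0],0]]}}

```text
t: 27.0
eef_pos: [541.7, -250.4, 6.8]
tcp_rot: [3.141, -0.006, 2.883]
ft_force: [-13.0, 0.1, 7.3]
opening: 0.002
grip_force: 6.5
```

```bash
python3 pads.py s21;python3 - <<'E'
from h import *
im=cv2.imread("pics/s21.png")
h=cv2.cvtColor(im,cv2.COLOR_BGR2HSV)
m=((h[...,0]<6)|(h[...,0]>170))&(h[...,1]>140)
ys,xs=np.where(m[240:300,280:350]);print(sorted(zip(ys+240,xs+280))[:40]);print(proj("side",(562,-256,62)))
E
```

```text
orange [295, 266, 8, 4, 13] [ 615.1 -263.2   25. ]
orange [314, 269, 8, 7, 28] [ 552.8 -250.2   25. ]
27.05 [ 541.7 -250.4    6.8] [-12.3   0.7   6.2]
[]
[314.69521554 261.04993307]
```

{"op": "move_arm", "data": {"commands": [[[-0.5,0.1,0],[0,0,0],0],[[-2.0,0.4,0],[0,0,0],0],[[-1.5,0,4.5],[0,0,0],0],[[-2,3,3],[0,0,0],0],[[-2,4.5,0],[0,0,0],0],[[-2,4.5,0],[0,0,0],0],[[-2,4.5,0],[0,0,0],0],[[0,4.5,0],[0,0,0],0]]}}

```text
t: 27.85
eef_pos: [422.0, -34.5, 82.4]
tcp_rot: [3.142, 0.0, 2.882]
ft_force: [1.4, 0.4, -0.2]
opening: 0.004
grip_force: 0.0
```

```bash
cat > knob.py <<'E'
from h import *
import sys
for n in("top","side"):
    im=read_camera(n);cv2.imwrite(f"pics/{sys.argv[1]}{n}.png",im);h=cv2.cvtColor(im,cv2.COLOR_BGR2HSV)
    mm=((h[...,0]<5)|(h[...,0]>172))&(h[...,1]>150)&(h[...,2]>90)
    b=(215,275,328,372) if n=="top" else (250,290,300,335)
    s=np.zeros(mm.shape,np.uint8);s[b[0]:b[1],b[2]:b[3]]=mm[b[0]:b[1],b[2]:b[3]]
    k,l,st,ce=cv2.connectedComponentsWithStats(s)
    for j in range(1,k):
        if st[j,4]>6:print(n,st[j].tolist(),ray(n,ce[j],64).round(1))
C=np.array([562.4,-256.5])
print(proj("top",(*C,66)),proj("side",(*C,62)),state()["t"],state()["eef_pos"].round(1))
E
python3 knob.py k1; python3 pads.py s22
```

```text
top [356, 236, 8, 8, 53] [ 560.9 -255.3   64. ]
side [312, 259, 7, 6, 34] [ 560.2 -250.1   64. ]
[360.04215963 238.71628028] [314.59347573 260.93844905] 27.95 [423.4 -32.2  82.5]
orange [295, 266, 8, 4, 13] [ 615.1 -263.2   25. ]
orange [314, 269, 8, 7, 27] [ 552.8 -250.2   25. ]
orange [342, 275, 3, 5, 10] [ 472.5 -238.2   25. ]
red [312, 259, 7, 6, 34] [ 560.7 -253.9   62. ]
28.0 [424.3 -34.1  82.5] [ 0.6 -0.6 -0.1]
```

{"op": "move_arm", "data": {"commands": [[[2.3,-3.7,0],[0,0,0],0],[[2.3,-3.7,0],[0,0,0],0],[[2.3,-3.7,0],[0,0,0],0],[[2.3,-3.7,0],[0,0,0],0],[[2.3,-3.7,0],[0,0,0],0],[[2.3,-3.7,0],[0,0,0],0],[[0,0,-2.0],[0,0,0],0],[[0,0,-1.8],[0,0,0],0],[[0,0,0],[0,0,0],0],[[0,0,0],[0,0,0],0]]}}

```text
t: 29.0
eef_pos: [561.7, -259.0, 44.1]
tcp_rot: [3.142, -0.0, 2.882]
ft_force: [-0.8, -0.1, 0.3]
opening: 0.005
grip_force: 0.0
```

```bash
python3 -c "
from h import *
s=state();print(s['eef_pos'],s['ft_force'])"
```

```text
[ 561.73980448 -258.95593165   44.09954958] [-0.76541092 -0.13402378  0.27917443]
```

Correct y by 3 mm, then press slowly.

{"op": "move_arm", "data": {"commands": [[[0,0.3,-0.4],[0,0,0],0],[[0,0,-0.3],[0,0,0],0],[[0,0,-0.1],[0,0,0],0],[[0,0,-0.1],[0,0,0],0],[[0,0,-0.1],[0,0,0],0],[[0,0,0],[0,0,0],0]]}}

```text
t: 29.6
eef_pos: [561.8, -254.8, 34.0]
tcp_rot: [3.142, 0.0, 2.883]
ft_force: [0.2, -0.1, 0.1]
opening: 0.001
grip_force: 0.0
```

{"op": "move_arm", "data": {"commands": [[[0,0,-0.1],[0,0,0],0],[[0,0,-0.1],[0,0,0],0],[[0,0,0],[0,0,0],0]]}}

```text
t: 29.9
eef_pos: [561.8, -254.9, 32.0]
tcp_rot: [3.142, 0.0, 2.883]
ft_force: [-0.2, -0.1, 0.9]
opening: 0.001
grip_force: 0.2
```

{"op": "move_arm", "data": {"commands": [[[0,0,-0.1],[0,0,0],0],[[0,0,-0.1],[0,0,0],0],[[0,0,0],[0,0,0],0]]}}

```text
t: 30.2
eef_pos: [561.8, -254.9, 30.0]
tcp_rot: [3.142, 0.0, 2.883]
ft_force: [-0.0, -0.4, 1.8]
opening: 0.005
grip_force: 0.8
```

{"op": "move_arm", "data": {"commands": [[[0,0,-0.1],[0,0,0],0],[[0,0,-0.1],[0,0,0],0],[[0,0,0],[0,0,0],0]]}}

```text
t: 30.5
eef_pos: [561.9, -254.9, 28.6]
tcp_rot: [-3.142, 0.001, 2.883]
ft_force: [-1.5, 0.3, 8.9]
opening: 0.001
grip_force: 4.2
```

{"op": "move_arm", "data": {"commands": [[[0,0,-0.1],[0,0,0],0],[[0,0,0],[0,0,0],0]]}}

```text
t: 30.7
eef_pos: [562.0, -255.0, 28.4]
tcp_rot: [-3.141, 0.001, 2.883]
ft_force: [-3.9, 2.7, 17.9]
opening: 0.004
grip_force: 8.7
```

{"op": "move_arm", "data": {"commands": [[[0,0,-0.1],[0,0,0],0],[[0,0,0],[0,0,0],0]]}}

```text
t: 30.9
eef_pos: [562.1, -255.0, 28.4]
tcp_rot: [-3.141, 0.002, 2.883]
ft_force: [-7.4, 4.1, 26.8]
opening: 0.003
grip_force: 13.3
```

```bash
python3 knob.py k2
```

```text
side [312, 262, 7, 4, 18] [ 559.6 -239.6   64. ]
[360.04215963 238.71628028] [314.59347573 260.93844905] 31.0 [ 562.1 -255.    28.4]
```

{"op": "move_arm", "data": {"commands": [[[0,0,0.3],[0,0,0],0],[[0,0,1.5],[0,0,0],0],[[0,0,4],[0,0,0],0],[[-2.3,3.7,0],[0,0,0],0],[[-2.3,3.7,0],[0,0,0],0],[[-2.3,3.7,0],[0,0,0],0],[[-2.3,3.7,0],[0,0,0],0],[[-2.3,3.7,0],[0,0,0],0],[[-2.3,3.7,0],[0,0,0],0],[[0,0,0],[0,0,0],0]]}}

```text
t: 32.0
eef_pos: [420.7, -29.8, 84.5]
tcp_rot: [3.141, -0.002, 2.885]
ft_force: [-0.1, 0.2, 0.6]
opening: 0.001
grip_force: 0.0
```

```bash
python3 knob.py k3; python3 pads.py s23; python3 -c "
from h import *
for z in(66,59):print([proj(n,(560.9,-255,z)).round(1) for n in('top','side')])"
```

```text
top [356, 236, 8, 8, 51] [ 560.3 -255.4   64. ]
side [312, 260, 7, 6, 32] [ 559.6 -245.1   64. ]
[360.04215963 238.71628028] [314.59347573 260.93844905] 32.1 [424.2 -32.5  84.7]
orange [295, 266, 8, 4, 13] [ 615.1 -263.2   25. ]
orange [314, 269, 8, 7, 28] [ 552.8 -250.2   25. ]
orange [341, 273, 4, 7, 15] [ 474.5 -242.6   25. ]
red [312, 260, 7, 6, 32] [ 559.9 -249.1   62. ]
32.15 [424.7 -33.1  84.6] [-0.1 -0.3  0.3]
[array([359.5, 239.3]), array([315. , 260.2])]
[array([359.2, 239.8]), array([315. , 262.1])]
```

```bash
python3 - <<'E'
from h import *
a=cv2.imread("pics/k1side.png").astype(np.float32);b=cv2.imread("pics/k3side.png").astype(np.float32)
red=lambda i:np.clip(i[...,2]-np.maximum(i[...,0],i[...,1]),0,None)[252:272,304:326]
for i in(a,b):
    r=red(i);r[r<60]=0;Y,X=np.mgrid[:20,:22];print((r*X).sum()/r.sum()+304,(r*Y).sum()/r.sum()+252)
    print(np.round(red(i)[4:16,11]))
E
```

```text
314.82235004108463 262.1225965488907
[ 35.  33.  32. 126. 166. 178. 168. 158. 118.  66.  22.   2.]
314.8835845896147 263.06180904522614
[ 33.  34.  14.  36. 133. 175. 180. 171. 160. 118.  60.  10.]
```

```bash
python3 - <<'E'
from h import *
from scipy.optimize import least_squares
def cen(f,b):
    i=cv2.imread(f).astype(np.float32);r=np.clip(i[...,2]-np.maximum(i[...,0],i[...,1]),0,None)
    s=np.zeros_like(r);s[b[0]:b[1],b[2]:b[3]]=r[b[0]:b[1],b[2]:b[3]];s[s<60]=0
    Y,X=np.mgrid[:480,:640];return np.array([(s*X).sum(),(s*Y).sum()])/s.sum()
for nm,t,s,bt,bs in[("0","top0","side0",(244,262,328,343),(265,285,316,330)),("k1","k1top","k1side",(228,250,350,370),(252,272,304,326)),("k3","k3top","k3side",(228,250,350,370),(252,272,304,326))]:
    ct,cs=cen(f"pics/{t}.png",bt),cen(f"pics/{s}.png",bs)
    r=least_squares(lambda p:np.r_[proj("top",p)-ct,proj("side",p)-cs],[560,-255,60])
    print(nm,ct.round(2),cs.round(2),r.x.round(1),r.fun.round(2))
E
```

```text
0 [336.23 252.78] [323.55 274.59] [ 527.1 -197.1   61.3] [ 0.02  0.43 -0.5  -0.09]
k1 [359.87 240.76] [314.82 262.12] [ 560.  -256.8   57. ] [-0.03 -0.49  0.59  0.11]
k3 [359.82 240.92] [314.88 263.06] [ 560.1 -257.1   53.2] [-0.03 -0.44  0.53  0.1 ]
```

Triangulating the knob gives heights of 61.3 mm at the start, 57.0 after the swing and 53.2 now. So the plunger is fully down now, but the swing had already pushed it about 4 mm, and step 2 may not have counted. I'll pull it up with the fingertips while the arm is at its stop, then press it again.

{"op": "move_arm", "data": {"commands": [[[2.29,-3.72,0],[0,0,0],0.4],[[2.29,-3.72,0],[0,0,0],0.4],[[2.29,-3.72,0],[0,0,0],0.4],[[2.29,-3.72,0],[0,0,0],0.4],[[2.29,-3.72,0],[0,0,0],0.4],[[2.29,-3.72,0],[0,0,0],0.4],[[0,0,-2.0],[0,0,0],0.4],[[0,0,-1.8],[0,0,0],0.4],[[0,0,0],[0,0,0],0.4],[[0,0,0],[0,0,0],0.4]]}}

```text
t: 33.15
eef_pos: [561.3, -257.0, 46.1]
tcp_rot: [3.141, -0.0, 2.882]
ft_force: [-0.3, 0.1, 0.4]
opening: 0.399
grip_force: 0.0
```

```bash
python3 -c "
from h import *
s=state();print(s['t'],s['eef_pos'],s['ft_force'])"
```

```text
33.15 [ 561.26935312 -256.96169054   46.0594801 ] [-0.29550286  0.12799786  0.4279866 ]
```

{"op": "move_arm", "data": {"commands": [[[0,0.1,-1.2],[0,0,0],0.4],[[0,0,-0.8],[0,0,0],0.4],[[0,0,-0.5],[0,0,0],0.4],[[0,0,0],[0,0,0],0.4],[[0,0,0],[0,0,0],0.3],[[0,0,0],[0,0,0],0.2],[[0,0,0],[0,0,0],0.18],[[0,0,0],[0,0,0],0.18],[[0,0,0],[0,0,0],0.18]]}}

```text
t: 34.05
eef_pos: [561.2, -255.9, 21.4]
tcp_rot: [-3.141, 0.001, 2.883]
ft_force: [-0.8, -4.7, 0.3]
opening: 0.196
grip_force: 30.0
```

{"op": "move_arm", "data": {"commands": [[[0,0,0.15],[0,0,0],0.18],[[0,0,0.15],[0,0,0],0.18],[[0,0,0.15],[0,0,0],0.18],[[0,0,0],[0,0,0],0.18]]}}

```text
t: 34.45
eef_pos: [561.2, -255.8, 25.7]
tcp_rot: [-3.141, 0.001, 2.883]
ft_force: [-1.0, -4.1, -1.4]
opening: 0.195
grip_force: 29.9
```

{"op": "move_arm", "data": {"commands": [[[0,0,0.1],[0,0,0],0.18],[[0,0,0.08],[0,0,0],0.18],[[0,0,0],[0,0,0],0.18],[[0,0,0],[0,0,0],0.18]]}}

```text
t: 34.85
eef_pos: [561.2, -255.8, 27.4]
tcp_rot: [-3.141, 0.001, 2.883]
ft_force: [-1.8, -5.0, -2.7]
opening: 0.197
grip_force: 29.9
```

```bash
python3 knob.py k4;python3 - <<'E'
from h import *
for f in("k1","k3","k4"):
    i=cv2.imread(f"pics/{f}side.png").astype(np.float32);print(np.clip(i[...,2]-np.maximum(i[...,0],i[...,1]),0,None)[254:270,310:320:2].astype(int).T.tolist())
E
```

```text
[360.04215963 238.71628028] [314.59347573 260.93844905] 34.95 [ 561.2 -255.8   27.3]
[[40, 41, 39, 36, 33, 19, 49, 36, 30, 25, 22, 4, 1, 2, 7, 20], [38, 39, 36, 35, 38, 51, 128, 154, 166, 127, 70, 23, 5, 1, 0, 0], [34, 33, 32, 34, 45, 121, 163, 179, 173, 166, 117, 64, 22, 2, 0, 0], [34, 34, 34, 28, 28, 122, 162, 179, 176, 157, 109, 52, 10, 0, 0, 0], [31, 32, 34, 31, 16, 32, 51, 99, 93, 60, 12, 12, 10, 5, 14, 31]]
[[39, 41, 39, 36, 34, 18, 46, 33, 30, 25, 25, 3, 1, 1, 7, 19], [37, 39, 36, 34, 36, 25, 80, 113, 153, 158, 116, 55, 21, 3, 0, 0], [35, 34, 33, 35, 33, 33, 138, 175, 181, 176, 166, 120, 62, 11, 0, 0], [33, 33, 34, 29, 15, 47, 101, 165, 178, 177, 156, 107, 45, 5, 1, 0], [31, 33, 34, 31, 15, 26, 21, 32, 82, 85, 63, 27, 13, 7, 25, 42]]
[[1, 0, 0, 1, 1, 6, 20, 25, 27, 30, 27, 15, 11, 9, 18, 18], [0, 2, 0, 0, 0, 0, 0, 0, 1, 3, 9, 4, 2, 0, 0, 0], [0, 0, 0, 0, 0, 0, 0, 0, 0, 2, 3, 6, 3, 0, 0, 0], [0, 0, 0, 1, 2, 6, 5, 9, 7, 6, 2, 2, 1, 0, 0, 0], [1, 0, 1, 0, 0, 7, 27, 44, 47, 29, 3, 6, 9, 7, 9, 14]]
```

{"op": "move_arm", "data": {"commands": [[[0,0,0.06],[0,0,0],0.18],[[0,0,0],[0,0,0],0.18],[[0,0,0],[0,0,0],0.4],[[0,0,0],[0,0,0],0.4],[[0,0,0],[0,0,0],0.4]]}}

```text
t: 35.45
eef_pos: [561.3, -254.9, 28.0]
tcp_rot: [3.141, 0.0, 2.883]
ft_force: [1.3, 0.4, -0.0]
opening: 0.373
grip_force: 0.0
```

{"op": "move_arm", "data": {"commands": [[[0,0,2.0],[0,0,0],0.4],[[0,0,4],[0,0,0],0.4],[[-2.3,3.7,0],[0,0,0],0.0],[[-2.3,3.7,0],[0,0,0],0],[[-2.3,3.7,0],[0,0,0],0],[[-2.3,3.7,0],[0,0,0],0],[[-2.3,3.7,0],[0,0,0],0],[[-2.3,3.7,0],[0,0,0],0]]}}

```text
t: 36.25
eef_pos: [422.1, -31.7, 88.1]
tcp_rot: [3.141, 0.001, 2.882]
ft_force: [1.2, 0.4, 0.8]
opening: 0.01
grip_force: 0.0
```

```bash
python3 knob.py k5; cat > tri.py <<'E'
from h import *
import sys
from scipy.optimize import least_squares
def cen(f,b):
    i=cv2.imread(f).astype(np.float32);r=np.clip(i[...,2]-np.maximum(i[...,0],i[...,1]),0,None)
    s=np.zeros_like(r);s[b[0]:b[1],b[2]:b[3]]=r[b[0]:b[1],b[2]:b[3]];s[s<60]=0
    Y,X=np.mgrid[:480,:640];return np.array([(s*X).sum(),(s*Y).sum()])/s.sum()
for k in sys.argv[1:]:
    ct,cs=cen(f"pics/{k}top.png",(228,250,350,370)),cen(f"pics/{k}side.png",(252,272,304,326))
    r=least_squares(lambda p:np.r_[proj("top",p)-ct,proj("side",p)-cs],[560,-255,60]);print(k,ct.round(2),cs.round(2),r.x.round(1))
E
python3 tri.py k1 k3 k5; python3 pads.py s24
```

```text
top [356, 235, 8, 9, 53] [ 561.8 -255.7   64. ]
side [312, 259, 7, 6, 33] [ 561.  -252.3   64. ]
[360.04215963 238.71628028] [314.59347573 260.93844905] 36.35 [420.  -29.8  88.1]
k1 [359.87 240.76] [314.82 262.12] [ 560.  -256.8   57. ]
k3 [359.82 240.92] [314.88 263.06] [ 560.1 -257.1   53.2]
k5 [359.97 240.73] [314.84 261.63] [ 559.8 -256.9   58.9]
orange [295, 266, 8, 4, 13] [ 615.1 -263.2   25. ]
orange [314, 269, 8, 7, 26] [ 552.8 -250.2   25. ]
red [312, 259, 7, 6, 32] [ 560.7 -253.9   62. ]
36.4 [422.2 -31.4  88.3] [ 0.7 -0.9 -0.7]
```

{"op": "move_arm", "data": {"commands": [[[2.33,-3.73,0],[0,0,0],0],[[2.33,-3.73,0],[0,0,0],0],[[2.33,-3.73,0],[0,0,0],0],[[2.33,-3.73,0],[0,0,0],0],[[2.33,-3.73,0],[0,0,0],0],[[2.33,-3.73,0],[0,0,0],0],[[0,0,-2.5],[0,0,0],0],[[0,0,-2.0],[0,0,0],0],[[0,0,0],[0,0,0],0],[[0,0,0],[0,0,0],0]]}}

```text
t: 37.4
eef_pos: [563.2, -257.5, 43.1]
tcp_rot: [3.141, -0.0, 2.882]
ft_force: [-0.5, 0.8, -0.3]
opening: 0.003
grip_force: 0.0
```

{"op": "move_arm", "data": {"commands": [[[0,0,-0.4],[0,0,0],0],[[0,0,-0.2],[0,0,0],0],[[0,0,-0.1],[0,0,0],0],[[0,0,-0.1],[0,0,0],0],[[0,0,0],[0,0,0],0]]}}

```text
t: 37.9
eef_pos: [563.2, -256.9, 35.1]
tcp_rot: [-3.142, 0.0, 2.883]
ft_force: [0.1, 0.8, 1.4]
opening: 0.003
grip_force: 0.3
```

{"op": "move_arm", "data": {"commands": [[[-0.1,0,-0.1],[0,0,0],0],[[0,0,-0.1],[0,0,0],0],[[0,0,-0.1],[0,0,0],0],[[0,0,-0.1],[0,0,0],0],[[0,0,-0.1],[0,0,0],0],[[0,0,0],[0,0,0],0]]}}

```text
t: 38.5
eef_pos: [562.0, -256.8, 29.7]
tcp_rot: [3.141, -0.0, 2.883]
ft_force: [0.3, 0.6, 2.0]
opening: 0.005
grip_force: 0.7
```

{"op": "move_arm", "data": {"commands": [[[0,0,-0.1],[0,0,0],0],[[0,0,-0.1],[0,0,0],0],[[0,0,0],[0,0,0],0]]}}

```text
t: 38.8
eef_pos: [562.0, -256.9, 28.6]
tcp_rot: [-3.142, 0.0, 2.883]
ft_force: [-0.9, 2.2, 10.9]
opening: 0.006
grip_force: 4.9
```

{"op": "move_arm", "data": {"commands": [[[0,0,-0.1],[0,0,0],0],[[0,0,0],[0,0,0],0],[[0,0,0],[0,0,0],0]]}}

```text
t: 39.1
eef_pos: [562.1, -256.9, 28.4]
tcp_rot: [-3.141, 0.001, 2.883]
ft_force: [-3.5, 3.2, 18.5]
opening: 0.002
grip_force: 9.4
```

Contact began at TCP z ≈ 35, so the plunger had been nearly fully up. It bottomed at the same 28.4 as before. Now I'll retreat and verify.

{"op": "move_arm", "data": {"commands": [[[0,0,0],[0,0,0],0],[[0,0,0.3],[0,0,0],0],[[0,0,1.5],[0,0,0],0],[[0,0,4],[0,0,0],0],[[-2.3,3.7,0],[0,0,0],0],[[-2.3,3.7,0],[0,0,0],0],[[-2.3,3.7,0],[0,0,0],0],[[-2.3,3.7,0],[0,0,0],0],[[-2.3,3.7,0],[0,0,0],0],[[-2.3,3.7,0],[0,0,0],0]]}}

```text
t: 40.1
eef_pos: [422.9, -33.8, 85.5]
tcp_rot: [3.142, 0.0, 2.882]
ft_force: [1.5, 1.2, 0.4]
opening: 0.006
grip_force: 0.0
```

{"op": "move_arm", "data": {"commands": [[[0,0,0],[0,0,0],0],[[0,0,0],[0,0,0],0]]}}

```text
t: 40.3
eef_pos: [424.3, -34.5, 85.6]
tcp_rot: [-3.142, 0.001, 2.884]
ft_force: [0.6, 0.3, -0.9]
opening: 0.008
grip_force: 0.0
```

```bash
python3 knob.py k6; python3 tri.py k3 k6; python3 pads.py s25; python3 - <<'E'
from h import *
# arm direction: pivot screw vs knob in top image; bystander drift
a=cv2.imread("pics/top0.png");b=cv2.imread("pics/k6top.png")
d=cv2.absdiff(a,b).max(2)[195:300,230:400]>60
k,l,st,ce=cv2.connectedComponentsWithStats(d.astype(np.uint8))
for j in range(1,k):
    if st[j,4]>5: print("diff",(st[j,:2]+[230,195]).tolist(),st[j,2:].tolist())
E
```

```text
top [356, 236, 8, 9, 54] [ 559.8 -255.2   64. ]
side [312, 260, 7, 7, 34] [ 558.7 -244.7   64. ]
[360.04215963 238.71628028] [314.59347573 260.93844905] 40.4 [424.9 -35.5  85.3]
k3 [359.82 240.92] [314.88 263.06] [ 560.1 -257.1   53.2]
k6 [359.81 240.98] [315.09 262.87] [ 559.6 -257.    54.1]
orange [295, 266, 8, 4, 13] [ 615.1 -263.2   25. ]
orange [314, 269, 8, 7, 25] [ 552.8 -250.2   25. ]
orange [341, 272, 4, 7, 16] [ 475.1 -247.4   25. ]
red [312, 260, 7, 6, 32] [ 559.9 -249.1   62. ]
40.45 [424.8 -35.7  85.1] [-0.1 -0.3  0.1]
diff [344, 235] [22, 15, 216]
diff [332, 241] [12, 19, 145]
diff [230, 253] [80, 47, 2642]
diff [347, 253] [15, 15, 137]
diff [289, 266] [4, 2, 7]
```

```bash
python3 -c "
from cell import env
print(env.job_done())"
```

```text
the job is handed in; nothing more can be done
None
```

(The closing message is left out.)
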